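# Load the bearing magazine

### The job

Load the magazine of the bearing tray without gripping or picking up anything: with the fingertips, gently push the three ball bearings across the tray, one at a time, each right through the gate before the next one comes into the narrow mouth, so that they line up in single file in the slot. Leave the stray hex nut out on the open part of the tray. Then swing the keeper bar fully shut across the gate behind the last bearing by pushing its thumb pin, and draw back; the other things on the bench stay where they are.

Things in the scene. Friction and masses are not known exactly. Their poses are not given: they have to be found in the camera images.
- gate (a point): middle of the gate of the bearing tray, on the tray floor (8 mm above the bench, flat and level all through). Frame: x through the gate along the slot, y to the left of that, z up. Gate and slot are 37 mm wide (y = -18.5 to 18.5), between rails 11 mm thick, 12 mm high. The tray is a fixed black plate with aluminium rims; only the keeper moves.
- tray_field (a point): middle of the open part of the tray, on its floor, 140 mm before the gate; same axes. The open part runs 64 mm ahead and back of this point and 96 mm to either side; a rim 10 mm high, 4 mm thick closes its rear and sides.
- funnel (a point): on the floor, 30 mm before the gate, on the gate's middle line; same axes. From 77 mm before the gate two straight bars, 12 mm high and 9 mm thick, narrow the tray at 45 degrees to the gate. Inner faces, in the gate frame in mm: y = x - 18.5 and, on the keeper's side, y = 27.5 - x (the wide-open keeper lies against that one).
- slot_end (a point): inner face of the end stop of the slot, in the middle, on the tray floor, 104 mm beyond the gate; same axes. Three bearings in a row (96 mm) fit between it and the shut keeper with 5 mm to spare.
- keeper (a joint): angle of the keeper bar, rad: 0 = shut, straight across the gate (a stop); 1.57 = pointing back along -x of the gate frame; 2.35 = wide open. Starts open, 1.9 to 2.3. Stays where it is left; about 1 N at the thumb pin moves it. Shutting it nudges a bearing that stands a little short of the slot on into it.
- keeper_pivot (a point): axis of the keeper, on the tray floor, at x = 0, y = 23 mm of the gate frame; its screw head rises 14 mm above the floor. The keeper is a flat steel bar 5 mm thick and 39.5 mm long from here, 1.5 to 9.5 mm above the floor. Shut, its slot-side face is 2.5 mm beyond the gate line, so the last bearing's centre must then be at least 18.5 mm beyond the gate.
- thumb_pin (a point): upright thumb pin near the free end of the keeper, 33 mm from the pivot: steel, 8 mm thick, with a black cap 10 mm across, standing from the bar up to 31 mm above the tray floor, higher than rails and bars; this point is 24 mm above the floor. In the gate frame it is at x = -33 sin(angle), y = 23 - 33 cos(angle) mm.
- bearing_1_center (a point): a plain steel shielded ball bearing, a flat ring lying flat on the tray floor: 32 mm outside, 12 mm bore, 10 mm high, 26 to 48 g, loose, slides easily; this point is its centre, half-way up (5 mm above the tray floor). The three bearings are alike.
- bearing_2_center (a point): a plain steel shielded ball bearing, a flat ring lying flat on the tray floor: 32 mm outside, 12 mm bore, 10 mm high, 26 to 48 g, loose, slides easily; this point is its centre, half-way up (5 mm above the tray floor). The three bearings are alike.
- bearing_3_center (a point): a plain steel shielded ball bearing, a flat ring lying flat on the tray floor: 32 mm outside, 12 mm bore, 10 mm high, 26 to 48 g, loose, slides easily; this point is its centre, half-way up (5 mm above the tray floor). The three bearings are alike.
- hex_nut_center (a point): a loose steel hex nut, 18 mm across the flats, 10 mm high, 18 g, lying flat among the bearings; this point is its centre, half-way up.
- fan_a: a small black axial fan with its lead, left of the tray; loose, not part of the job; its origin is in the middle of its underside
- heatsink_a: a 40 mm finned heat sink, left of the tray; loose, not part of the job; its origin is in the middle of its underside
- relay: a small black relay cube, far left; loose, not part of the job; its origin is in the middle of its underside
- capacitor_0: a black capacitor can 18 mm wide, far left; loose, not part of the job; its origin is in the middle of its underside
- hex_keys: a yellow folding hex key set near the left front edge; loose, not part of the job; its origin is in the middle of its underside
- driver_small: a small screwdriver with a yellow handle, right of the tray; loose, not part of the job; its origin is in the middle of its underside
Not all that is in view belongs to the job. What is shaped like the part that bears bearing_1_center but orange or turquoise is not meant.

How it is judged:
On the way, in this order (a step that is already met when the one before it is completed fails the run):
1. a first bearing is through the gate, in the slot (x of any of bearing_1_center, bearing_2_center, bearing_3_center in the frame of gate above 0.012 m), for 0.2 s.
2. a second bearing is through the gate ((x of each of bearing_1_center, bearing_2_center in the frame of gate above 0.012 m or x of each of bearing_1_center, bearing_3_center in the frame of gate above 0.012 m or x of each of bearing_2_center, bearing_3_center in the frame of gate above 0.012 m)), for 0.2 s.
3. the third bearing is through the gate (x of each of bearing_1_center, bearing_2_center, bearing_3_center in the frame of gate above 0.012 m), for 0.2 s.
4. the keeper is shut behind them (value of joint keeper below 0.06 rad), for 0.2 s.
At the end, for the whole second after the job is handed in: All three bearings lie flat and still in single file in the slot (centres 16 to 95 mm beyond the gate line, within 6 mm of the slot's middle), the keeper is shut to within 0.06 rad, and the hex nut lies flat on the open part of the tray, at least 35 mm before the gate (x of bearing_1_center in the frame of gate between 0.016 and 0.095 m and y of bearing_1_center in the frame of gate between -0.006 and 0.006 m and z of each of bearing_1_center, bearing_2_center, bearing_3_center, hex_nut_center in the frame of gate below 0.009 m and linear speed of each of bearing_1, bearing_2, bearing_3, hex_nut below 0.01 m/s and x of bearing_2_center in the frame of gate between 0.016 and 0.095 m and y of bearing_2_center in the frame of gate between -0.006 and 0.006 m and x of bearing_3_center in the frame of gate between 0.016 and 0.095 m and y of bearing_3_center in the frame of gate between -0.006 and 0.006 m and value of joint keeper below 0.06 rad and x of hex_nut_center in the frame of gate between -0.204 and -0.035 m and y of hex_nut_center in the frame of gate between -0.096 and 0.096 m); the robot touches nothing.
It fails at once if a bearing or the nut is lifted or tipped up (centre more than 18 mm above the tray floor) (z of any of bearing_1_center, bearing_2_center, bearing_3_center, hex_nut_center in the frame of gate above 0.018 m).
It fails at once if a bearing is pinched or forced (more than 40 N from the fingers) (contact force between the fingers and bearing_1 above 40 N or contact force between the fingers and bearing_2 above 40 N or contact force between the fingers and bearing_3 above 40 N).
It fails at once if two bearings are in the narrow mouth at once (both centres between 26 mm before and 10 mm beyond the gate line) ((x of bearing_1_center in the frame of gate between -0.026 and 0.01 m and x of bearing_2_center in the frame of gate between -0.026 and 0.01 m) or (x of bearing_1_center in the frame of gate between -0.026 and 0.01 m and x of bearing_3_center in the frame of gate between -0.026 and 0.01 m) or (x of bearing_2_center in the frame of gate between -0.026 and 0.01 m and x of bearing_3_center in the frame of gate between -0.026 and 0.01 m)).
It fails at once if the hex nut enters the narrow mouth (centre less than 30 mm before the gate line) (x of hex_nut_center in the frame of gate above -0.03 m).
It fails at once if one of the other things on the bench is moved more than 30 mm (distance of any of fan_a, heatsink_a, relay, capacitor_0, hex_keys, driver_small from where it was at the start of the episode above 0.03 m).
It also fails if it takes over 66 s, if anything falls off the work surface, if the arm or the gripper's body presses on something with over 40 N, if the wrist force passes 120 N, or if a joint passes its speed limit or range.

### The arm

A 6-joint arm with a two-finger parallel gripper is mounted at the origin on a cart in front of the work surface, level with it; the furniture and walls round the work are solid. World frame = base frame: x ahead of the robot, y to its left, z up, the work surface at z = 0. Lengths are in m, angles in rad, forces in N, time in s.
With the tool pointing down it reaches from about 0.425 to 0.95 m from the base axis. Payload 3.5 kg.
Tool frame: the origin (TCP) lies on the centre line of the jaws, within the pads' length; the fingertips stand tip_extent ahead of it and the grasp point (between the pads) lies 2 mm behind it (tip_extent is the distance from the TCP to the fingertips, in m); z points along the fingers, y is the direction in which the jaws open and shut (so a half turn about z gives the same grasp; the last joint's range is limited). The gripper opens to 85 mm and grips with 20 to 120 N. Pads are 22 mm wide; open, the fingers measure 114 mm over their backs; the gripper's body (76 mm by 85 mm) begins 54 mm behind the grasp point. The pads swing forward as they close: fully open they stand 13 mm farther back than shut.
Start: joints at [-1.254, 0.286, 1.577, -0, 1.279, -0.15], TCP at [0.304, -0.603, 0.248] pointing down, gripper open.
Joint ranges: [-2.77, 2.77], [-0.9, 2.22], [0.21, 2.48], [-1.53, 4.67], [0.24, 2.81], [-2.84, 2.84]. Speed limits (rad/s): [2.79, 2.79, 3.14, 3.14, 3.14, 3.14].

### API

Orientations are given as a unit quaternion [x, y, z, w].
In Python, from plant import * gives the robot as it stands.
- The arm moves only by the shell command python3 -m crank 'ROWS' [FORCE]. ROWS is JSON, a list of rows, each a list of 7 numbers: the gripper's target within -1 to 1 (shut at 1, half-way at 0, fully open at -1), then the shift along the tool's x, y, z in cm, then the turn, a rotation vector about the tool's x, y, z in degrees. In form: [[fingers, tx, ty, tz, wx, wy, wz], ...]. A call has 1 to 5 rows; each row shifts and turns the commanded pose from where the row before left it, along the tool's axes as they then stand; what a row does not reach is not made up. A row lasts 1/10 s, in which the tool goes at most 50 mm and 8.59 degrees, less where a joint would pass 70% of its speed; a pose out of reach is approached as far as the arm can. A call is refused whole if a number of a shift passes 5 or a number of a turn 8.59, either way. A call with a gripper value outside its range is refused whole. The fingers move at their own pace and stop on an object; FORCE is the grip in N (left out, the last holds). Time passes only in rows, so rows that do not move let the fingers close. It gives the time, the measured TCP pose, the force and the opening at its end, in the units of the state.
- get_state(): the state, without advancing time (a new reading comes with each control period).
- read_camera(name): name is "scene" or "top"; returns a dict with "color" (384x512x3 uint8, red, green, blue), "vfov" (degrees; the focal length in pixels is half the picture's height over the tangent of half this angle, whatever the lens; pixels are square), "cx", "cy" (the principal point, pixels), "cam_to_world" (4x4, takes a point from camera to world coordinates). Camera axes: x right, y up, looking along -z (the intrinsics and any distortion apply to the point x, -y, -z); pixel columns grow to the right and rows downward; lengths in m; the calibration is good to about 2 mm. A picture is of the moment at which its call begins. There is no depth.
- sign_off(): hands the job in, once; it reports no verdict.
Trained networks look in the newest picture that a camera, given by its name, has taken for a name from the list of things; names that differ only in an ending like _2 or _b are one class to them, and where a whole thing is asked for, a point or a joint stands for the part that bears it (a point fixed in the world has none). Each returns a list of dicts, best first, with "p" (0 to 1); they miss things now and then, are a little off and sometimes report something else, mostly with a low value. They report only what shows in the picture. A call takes as long as a camera call. They do not tell look-alikes from the thing itself.
- trace(thing, camera): "pixels" (384x512 bool, what is visible of it) and "location" ([column, row] in pixels, amid what is visible of it).
- place_of(thing, camera): "location" ([column, row] in pixels: a listed point, or the origin of a listed thing).
The state is a dict: "time": time; "qpos": joint angles; "dq": joint speeds; "joint_efforts": joint torques, N m; "eef_pos": TCP position; "tcp_rot": TCP orientation; "contact_force": force on the tool from outside, world axes, zero at the start; "wrist_torque": the same for the moment, N m; "opening": opening from 0.0 (shut) to 1.0 (fully open).
Only numpy, scipy, OpenCV 4.12 (cv2) and the standard library are available. Lean on these libraries where they do the work, as an engineer would, in place of code of your own. Each camera call takes 0.05 s, during which the arm holds its last target.

## Working session

There is one attempt and no reset: what is moved stays moved. The work goes in short steps, Python scripts to look and compute and a shell command to move; the robot and the scene stay as the last step left them, time stands still between calls to the robot, and variables do not carry over. Pictures are saved under pics/ and viewed, and the job is handed in when it is done.

```bash
ls; mkdir -p pics; cat > h.py <<'E'
from plant import *
import numpy as np, cv2
def snap(cam,name):
    r=read_camera(cam); cv2.imwrite('pics/'+name+'.png',r['color'][:,:,::-1]); return r
E
python3 - <<'E'
from h import *
for c in('scene','top'):
    r=snap(c,c+'0'); print(c,{k:(v.tolist() if hasattr(v,'tolist') else v) for k,v in r.items() if k!='color'})
    for t in ['gate','tray_field','slot_end','keeper_pivot','thumb_pin','bearing_1_center','hex_nut_center']:
        print(t,[(np.round(d['location'],1).tolist(),round(d['p'],2)) for d in place_of(t,c)])
print(get_state())
E
```

```text
pics
scene {'vfov': 54.03876774396257, 'cx': 251.69915094086153, 'cy': 194.02820137187692, 'cam_to_world': [[0.7229072553370713, 0.35198682523680974, -0.5945673847771454, -0.11080133166046748], [-0.6906442036586223, 0.3427169599894569, -0.6368325284471049, -0.5984659645230186], [-0.020388333275921815, 0.8710053732298652, 0.4908502375174462, 0.5755998731172631], [0.0, 0.0, 0.0, 1.0]]}
gate [([277.8, 213.4], 0.64)]
tray_field [([312.0, 232.1], 0.83)]
slot_end [([252.8, 198.5], 0.57)]
keeper_pivot [([273.5, 216.8], 0.89), ([321.2, 232.0], 0.18)]
thumb_pin [([164.4, 193.5], 0.69), ([270.4, 213.6], 0.5), ([320.5, 228.6], 0.38)]
bearing_1_center [([360.9, 251.6], 0.58), ([301.4, 236.0], 0.49), ([231.5, 234.7], 0.43), ([276.4, 268.3], 0.42)]
hex_nut_center [([280.6, 227.3], 0.48)]
top {'vfov': 45.64703914978567, 'cx': 258.3656702794449, 'cy': 188.05678191124846, 'cam_to_world': [[0.023825844911026052, 0.9973936277590807, -0.06810492214118079, 0.42014699766843805], [-0.9995913182367819, 0.024843948494386158, 0.01414124212581172, 0.07445877567141612], [0.01579637996277255, 0.06774016185977742
[... 441 characters left out ...]
{'time': 0.8, 'qpos': array([-1.25399238e+00,  2.86261121e-01,  1.57666779e+00,  2.30901877e-05,
        1.27860907e+00, -1.49970363e-01]), 'dq': array([ 2.40230742e-04,  6.63452150e-04,  5.84427291e-04, -4.96978153e-04,
        9.78056659e-05, -7.95139861e-04]), 'joint_efforts': array([ 1.05167117e-03, -4.05912066e+01, -2.92921937e+01, -1.56598917e-04,
        4.05153314e-04,  4.01704568e-06]), 'eef_pos': array([ 0.30380364, -0.60276477,  0.24836828]), 'tcp_rot': array([9.72889384e-01, 2.31270934e-01, 1.32952968e-05, 2.63226787e-05]), 'contact_force': array([ 0.01067621, -0.78643854, -0.92828054]), 'wrist_torque': array([-0.00750699, -0.02735794,  0.06030756]), 'opening': 1.001720687468047}
```

```bash
python3 - <<'E'
import plant;print([n for n in dir(plant) if n[0]!='_']); print(getattr(plant,'tip_extent',None))
import cv2
a=cv2.imread('pics/top0.png'); cv2.imwrite('pics/top0c.png',cv2.resize(a[130:270,200:400],None,fx=4,fy=4,interpolation=cv2.INTER_CUBIC))
a=cv2.imread('pics/scene0.png'); cv2.imwrite('pics/scene0c.png',cv2.resize(a[160:310,200:400],None,fx=4,fy=4,interpolation=cv2.INTER_CUBIC))
E
```

```text
['Unreachable', 'get_state', 'place_of', 'read_camera', 'sign_off', 'tip_extent', 'trace']
0.017
```

View pics/top0.png

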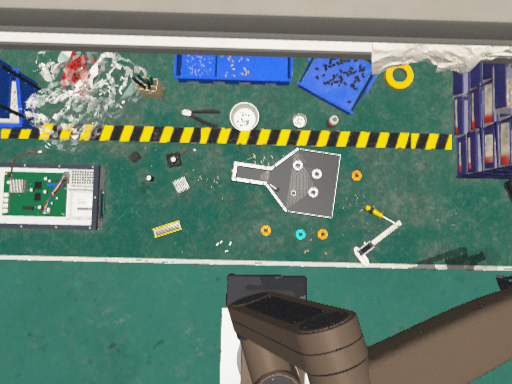

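View pics/scene0.png

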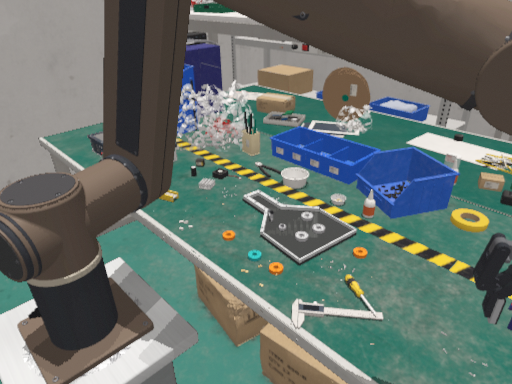

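```bash
ls -la pics
```

```text
total 1728
drwxr-xr-x 2 agent agent   4096 Dec  6 07:33 .
drwxr-xr-x 3 agent agent   4096 Dec  6 07:32 ..
-rw-r--r-- 1 agent agent 301293 Dec  6 07:32 scene0.png
-rw-r--r-- 1 agent agent 561473 Dec  6 07:33 scene0c.png
-rw-r--r-- 1 agent agent 339212 Dec  6 07:32 top0.png
-rw-r--r-- 1 agent agent 549286 Dec  6 07:33 top0c.png
```

View pics/top0c.png

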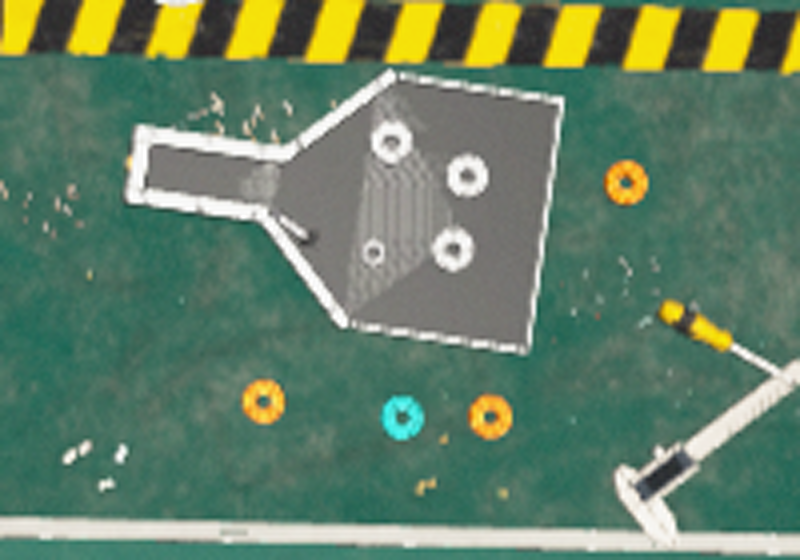

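View pics/scene0c.png

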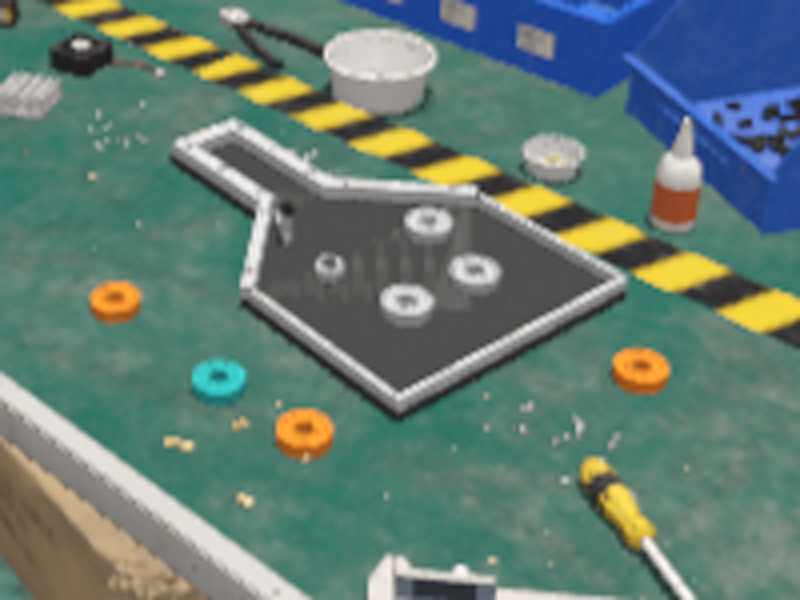

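```bash
cat >> h.py <<'E'
def cams(r):
    M=np.array(r['cam_to_world']); f=192/np.tan(np.radians(r['vfov']/2)); return M,f,r['cx'],r['cy']
def proj(P,C):
    M,f,cx,cy=C; q=(np.asarray(P)-M[:3,3])@M[:3,:3]; return np.stack([cx+f*q[...,0]/-q[...,2], cy-f*q[...,1]/-q[...,2]],-1)
def unproj(uv,z,C):
    M,f,cx,cy=C; u,v=uv; d=M[:3,:3]@np.array([(u-cx)/f,-(v-cy)/f,-1.]); s=(z-M[2,3])/d[2]; return M[:3,3]+s*d
def g2w(p,T):  # p mm in gate frame -> world m ; T=(x,y,yaw)
    p=np.asarray(p,float)/1000; c,s=np.cos(T[2]),np.sin(T[2])
    return np.stack([T[0]+c*p[...,0]-s*p[...,1],T[1]+s*p[...,0]+c*p[...,1],0.008+p[...,2]],-1)
def w2g(P,T):
    P=np.asarray(P,float); c,s=np.cos(T[2]),np.sin(T[2]); d=P[...,:2]-np.array(T[:2]); return 1000*np.stack([c*d[...,0]+s*d[...,1],-s*d[...,0]+c*d[...,1]],-1)
E
cat > fit.py <<'E'
from h import *
from scipy.optimize import minimize
import pickle
# rail top polygons (gate mm)
def q(a,b,z): 
    return np.c_[np.array(a,float),np.full(len(a),float(z))]
E=11
polys=[q([(0,18.5),(104+E,18.5),(104+E,29.5),(0,29.5)],0,12),q([(0,-18.5),(104+E,-18.5),(104+E,-29.5),(0,-29.5)],0,12),
q([(104,-29.5),(104+E,-29.5),(104+E,29.5),(104,29.5)],0,12),
q([(0,-18.5),(-77,-95.5),(-77-6.4,-95.5+6.4-12),(-6.4+9,-18.5-9)],0,12) if 0 else q([(0,-18.5),(-77,-95.5),(-77+6.36,-95.5-6.36),(6.36,-24.9)],0,12),
q([(0,27.5),(-68.5,96),(-68.5+6.36,96+6.36),(6.36,33.9)],0,12),
q([(-208,96),(-70,96),(-70,100),(-208,100)],0,10),q([(-208,-96),(-77,-96),(-77,-100),(-208,-100)],0,10),
q([(-208,-100),(-204,-100),(-204,100),(-208,100)],0,10)]
plate=q([(115,-29.5),(115,29.5),(0,30),(-70,100),(-208,100),(-208,-100),(-77,-100),(0,-30)],0,0)
S=8
def render(T,C,box):
    x0,x1,y0,y1=box; im=np.full(((y1-y0)*S,(x1-x0)*S),0,np.uint8)
    for p in polys:
        uv=(proj(g2w(p,T),C)-[x0-.5,y0-.5])*S-.5
        cv2.fillPoly(im,[np.round(uv*16).astype(np.int32)],255,shift=4)
    return cv2.GaussianBlur(cv2.resize(im,(x1-x0,y1-y0),interpolation=cv2.INTER_AREA).astype(float),(0,0),0.6)
boxes={'top':(222,350,135,230),'scene':(235,365,175,270)}
C={c:cams(read_camera(c)) for c in boxes}
I={}
for c,b in boxes.items():
    im=cv2.imread(f'pics/{c}0.png').astype(float).min(2); x0,x1,y0,y1=b; I[c]=im[y0:y1,x0:x1]
def mask(T,c):
    b=boxes[c]; uv=proj(g2w(plate,T),C[c])-[b[0],b[2]]; m=np.zeros(I[c].shape,np.uint8); cv2.fillPoly(m,[np.round(uv).astype(np.int32)],1); return cv2.dilate(m,np.ones((9,9)))>0
def cost(T,cs):
    t=0
    for c in cs:
        R=render(T,C[c],boxes[c]); m=M0[c]; t-=np.corrcoef(R[m],I[c][m])[0,1]
    return t
g=unproj((273.2,176.9),.008,C['top']); e=unproj((235.6,173.3),.008,C['top'])
f0=unproj((315.4,184),.008,C['top'])
T0=[g[0],g[1],np.arctan2(*(e-f0)[:2][::-1])]; print(T0)
M0={c:mask(T0,c) for c in boxes}
for cs in (['top'],['scene'],['top','scene']):
    best=min((minimize(cost,T0,args=(cs,),method='Nelder-Mead',options=dict(initial_simplex=np.array(T0)+s*np.array([[0,0,0],[.004,0,0],[0,.004,0],[0,0,.03]]),xatol=1e-5,fatol=1e-6)) for s in (1,-1)),key=lambda r:r.fun)
    print(cs,best.x,best.fun)
pickle.dump((best.x,C),open('T.pkl','wb'))
E
python3 fit.py
```

```text
[np.float64(0.5520929065829373), np.float64(0.009333860353898688), np.float64(1.462274424882884)]
['top'] [0.5541127  0.02103303 1.44532612] -0.6913590250459622
['scene'] [0.55287354 0.01805934 1.44437545] -0.7728373391227705
['top', 'scene'] [0.55350534 0.01979697 1.44709789] -1.4214535193101119
```

```bash
cat > ov.py <<'E'
from h import *
import pickle,sys
import re
src=open('fit.py').read().split("S=8")[0]; exec(src)
T,C=pickle.load(open('T.pkl','rb'))
for c,b in {'top':(222,350,135,230),'scene':(235,365,175,270)}.items():
    im=cv2.imread(f'pics/{c}0.png')[b[2]:b[3],b[0]:b[1]]; k=6
    im=cv2.resize(im,None,fx=k,fy=k,interpolation=cv2.INTER_CUBIC)
    for p in polys:
        uv=(proj(g2w(p,T),C[c])-[b[0]-.5,b[2]-.5])*k
        cv2.polylines(im,[np.round(uv).astype(int)],True,(0,0,255),1)
    cv2.imwrite(f'pics/ov_{c}.png',im)
E
python3 ov.py
```

```text
(no output)
```

View pics/ov_top.png

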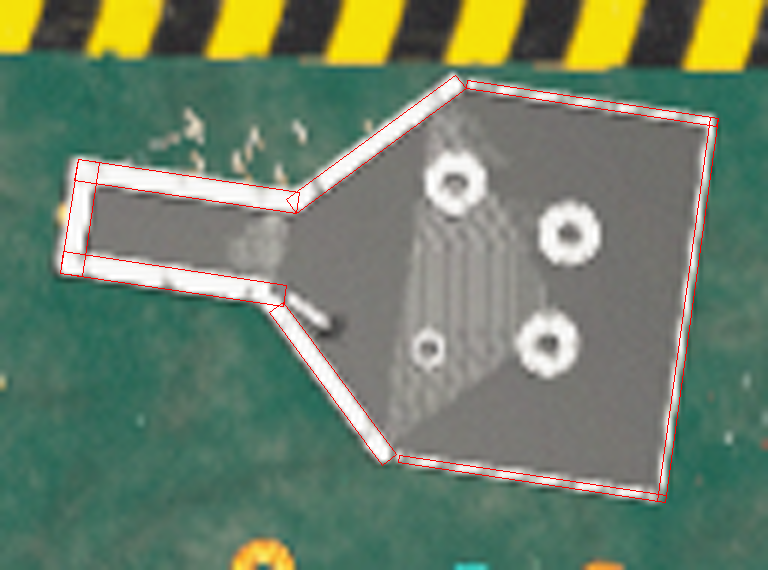

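View pics/ov_scene.png

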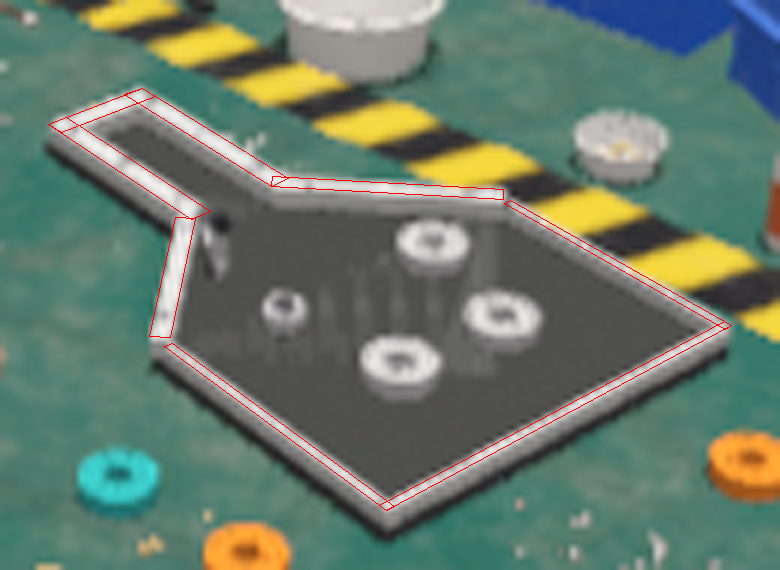

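```bash
cat > find.py <<'E'
from h import *
import pickle,sys
T,C=pickle.load(open('T.pkl','rb'))
def find(cam,img,ztop=10.):
    # bright blobs inside the tray field
    ins=np.array([[-200,-92,ztop],[-200,92,ztop],[-72,92,ztop],[-8,26,ztop],[-8,16,ztop],[100,16,ztop],[100,-16,ztop],[-2,-16,ztop],[-78,-92,ztop]],float)
    k=4; big=cv2.resize(img.min(2),None,fx=k,fy=k,interpolation=cv2.INTER_CUBIC)
    m=np.zeros(big.shape,np.uint8); cv2.fillPoly(m,[np.round((proj(g2w(ins,T),C[cam])+.5)*k-.5).astype(int)],1)
    b=((big>(165 if cam=='top' else 165))&(m>0)).astype(np.uint8)
    out=[]
    cs,_=cv2.findContours(b,cv2.RETR_EXTERNAL,cv2.CHAIN_APPROX_NONE)
    for c in cs:
        if cv2.contourArea(c)<60: continue
        uv=(c[:,0]+.5)/k-.5
        P=np.array([unproj(p,.008+ztop/1000,C[cam]) for p in uv]); g=w2g(P,T).astype(np.float32)
        (cx,cy),rad=cv2.minEnclosingCircle(g); M=cv2.moments(g.reshape(-1,1,2)); A=abs(M['m00'])
        if A<60: continue
        out.append((round(M['m10']/M['m00'],1),round(M['m01']/M['m00'],1),'A%d'%A,'r%.1f'%rad))
    return out
def look(tag,cs=('top','scene')):
    for c in cs:
        r=snap(c,c+tag); print(c,find(c,r['color']))
if __name__=='__main__':
    look(sys.argv[1], sys.argv[2].split(',') if len(sys.argv)>2 else ('top','scene'))
E
python3 - <<'E'
from find import *
for c in('top','scene'): print(c,find(c,cv2.imread(f'pics/{c}0.png')))
for uv in [(271.2,175.3),(276.7,188.8)]: print(w2g(unproj(uv,.032,C['top']),T))
print(w2g(unproj((270.4,213.6),.032,C['scene']),T))
E
```

```text
top [(-77.2, 40.0, 'A291', 'r11.6'), (-137.3, 28.4, 'A799', 'r17.2'), (-16.7, 31.3, 'A70', 'r9.8'), (-140.4, -29.3, 'A789', 'r16.7'), (-78.8, -47.1, 'A821', 'r17.7')]
scene [(-139.7, 28.6, 'A794', 'r16.9'), (-142.4, -28.6, 'A757', 'r17.0'), (-81.4, -46.5, 'A765', 'r16.8')]
[-2.99103888 -1.46043903]
[-25.5370457   36.86870681]
[-31.83872726  41.15401848]
```

```bash
cat > go.py <<'E'
# usage: go.py gx gy ztip(mm above floor)  -> displacement from now in tool axes (cm) and yaw error
from h import *
import pickle,sys
from scipy.spatial.transform import Rotation as R
T,C=pickle.load(open('T.pkl','rb'))
def state():
    s=get_state(); p=s['eef_pos']; Rm=R.from_quat(s['tcp_rot']).as_matrix()
    g=w2g(p,T); yaw=np.degrees(np.arctan2(Rm[1,0],Rm[0,0])-T[2])
    return s,p,Rm,g,yaw
s,p,Rm,g,yaw=state()
print('t',round(s['time'],2),'tcp gate',np.round(g,1),'tip z above floor',round((p[2]-tip_extent-.008)*1000,1),'yaw err(world z)',round(yaw,2),'tilt',np.round(Rm[:,2],3),'F',np.round(s['contact_force'],1),'open',round(s['opening'],3))
a=sys.argv[1:]
if len(a)==3:
    tgt=g2w([float(a[0]),float(a[1]),float(a[2])+17],T)
    print('shift cm',np.round(100*Rm.T@(tgt-p),2))
E
python3 -m crank '[[0.53,0,0,0,0,0,-8],[0.53,0,0,0,0,0,-8],[0.53,0,0,0,0,0,-8],[0.53,0,0,0,0,0,-8],[0.53,0,0,0,0,0,-8]]' 20
python3 -m crank '[[0.53,0,0,0,0,0,-8],[0.53,0,0,0,0,0,-8]]'
python3 go.py -110 -47 60
```

```text
time: 1.4
eef_pos: [0.3038, -0.6027, 0.2483]
tcp_rot: [0.834, 0.553, 0.0, -0.0]
contact_force: [0.4, -0.6, 1.0]
opening: 0.236
time: 1.6
eef_pos: [0.3038, -0.6028, 0.2484]
tcp_rot: [0.749, 0.663, -0.0, 0.0]
contact_force: [0.5, 0.1, -0.5]
opening: 0.238
t 1.6 tcp gate [-648.6  171. ] tip z above floor 223.4 yaw err(world z) 0.17 tilt [-0. -0. -1.] F [ 0.5  0.1 -0.5] open 0.238
shift cm [53.8  21.95 16.33]
```

```bash

python3 -m crank '[[0.53,4.5,1.83,0.8,0,0,0],[0.53,4.5,1.83,0.8,0,0,0],[0.53,4.5,1.83,0.8,0,0,0],[0.53,4.5,1.83,0.8,0,0,0],[0.53,4.5,1.83,0.8,0,0,0]]'
python3 -m crank '[[0.53,4.5,1.83,0.8,0,0,0],[0.53,4.5,1.83,0.8,0,0,0],[0.53,4.5,1.83,0.8,0,0,0],[0.53,4.5,1.83,0.8,0,0,0],[0.53,4.5,1.83,0.8,0,0,0]]'
python3 -m crank '[[0.53,4.4,1.83,0.8,0,0,0],[0.53,4.4,1.83,0.8,0,0,0],[0.53,0,0,0,0,0,0]]'
python3 go.py -110 -47 40; python3 find.py 1
```

```text
time: 2.1
eef_pos: [0.4236, -0.3894, 0.2083]
tcp_rot: [0.751, 0.661, 0.0, 0.0]
contact_force: [0.1, -0.4, 0.3]
opening: 0.229
time: 2.6
eef_pos: [0.543, -0.1777, 0.1685]
tcp_rot: [0.75, 0.661, 0.0, 0.001]
contact_force: [0.2, -0.7, 0.3]
opening: 0.236
time: 2.9
eef_pos: [0.5907, -0.0917, 0.1511]
tcp_rot: [0.748, 0.663, 0.0, -0.001]
contact_force: [-0.2, -1.7, -0.5]
opening: 0.237
t 2.9 tcp gate [-106.1  -50.7] tip z above floor 126.1 yaw err(world z) 0.18 tilt [-0.001  0.002 -1.   ] F [-0.2 -1.7 -0.5] open 0.237
shift cm [-0.4  -0.36  8.61]
top []
scene [(-137.8, 39.0, 'A70', 'r6.9'), (-147.2, 24.5, 'A188', 'r13.1'), (-152.4, -25.2, 'A77', 'r10.0')]
```

```bash
python3 -c "
import cv2
a=cv2.imread('pics/top1.png')[130:240,215:355]; b=cv2.imread('pics/scene1.png')[130:280,200:400]
cv2.imwrite('pics/c1t.png',cv2.resize(a,None,fx=5,fy=5,interpolation=2)); cv2.imwrite('pics/c1s.png',cv2.resize(b,None,fx=4,fy=4,interpolation=2))"
```

```text
(no output)
```

View pics/c1t.png

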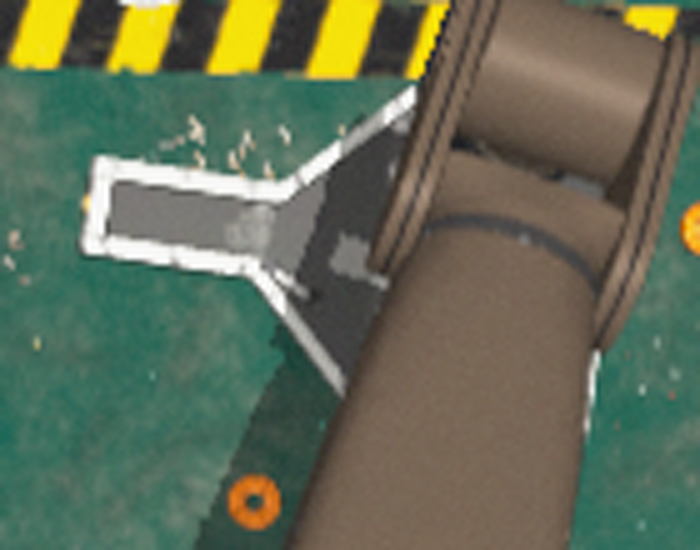

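View pics/c1s.png

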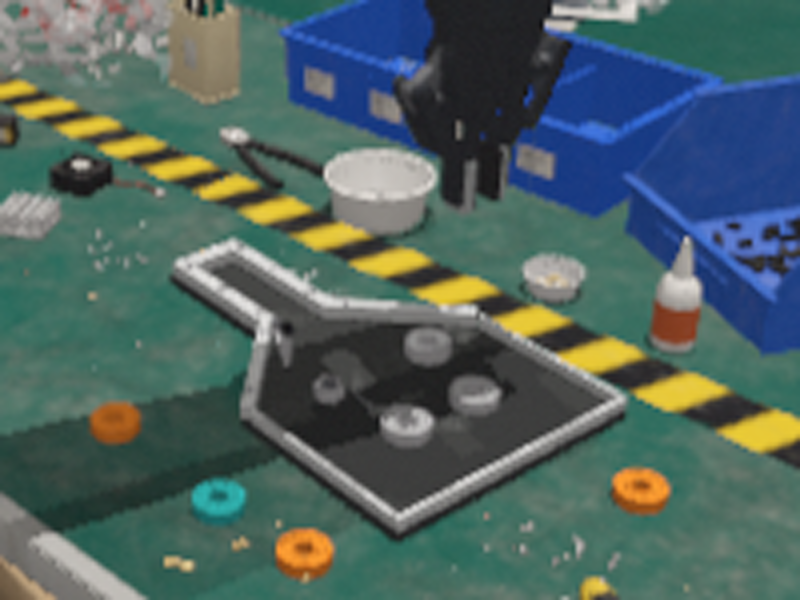

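```bash

python3 -m crank '[[0.53,-0.4,-0.36,4,0,0,0],[0.53,0,0,4,0,0,0],[0.53,0,0,1.6,0,0,0],[0.53,0,0,0,0,0,0]]'
python3 go.py -112 -47 4; python3 find.py 2 scene; python3 -c "
import cv2
b=cv2.imread('pics/scene2.png')[130:280,200:400]
cv2.imwrite('pics/c2s.png',cv2.resize(b,None,fx=4,fy=4,interpolation=2))"
```

```text
time: 3.4
eef_pos: [0.5832, -0.1008, 0.0537]
tcp_rot: [0.751, 0.66, -0.002, -0.003]
contact_force: [-0.6, -0.1, 0.3]
opening: 0.232
t 3.4 tcp gate [-116.   -44.3] tip z above floor 28.7 yaw err(world z) -0.27 tilt [-0.006  0.002 -1.   ] F [-0.6 -0.1  0.3] open 0.232
shift cm [0.4  0.28 2.47]
scene [(-150.4, 28.4, 'A100', 'r11.4')]
```

View pics/c2s.png

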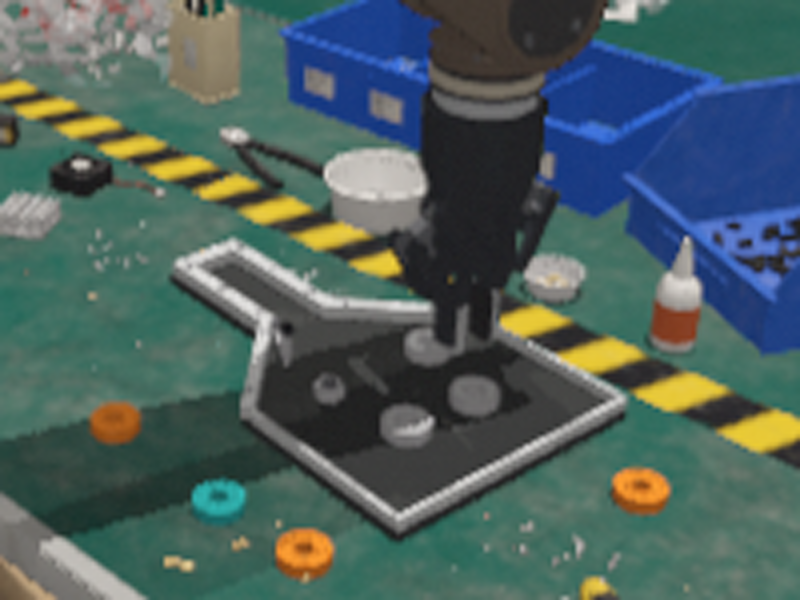

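```bash

python3 -m crank '[[0.53,0,0,0,0,0,0],[0.53,0,0,0,0,0,0]]'>/dev/null
python3 go.py -112 -47 4;
```

```text
t 3.65 tcp gate [-115.9  -48.4] tip z above floor 33.9 yaw err(world z) -0.19 tilt [ 0.004 -0.002 -1.   ] F [ 0.4  0.3 -0. ] open 0.235
shift cm [ 0.39 -0.15  2.99]
```

```bash
for i in 1 2; do
python3 -m crank '[[0.53,0,0,0,0,0,0]]'>/dev/null
python3 go.py -112 -47 4;done
```

```text
t 3.75 tcp gate [-115.6  -47.9] tip z above floor 33.3 yaw err(world z) -0.17 tilt [ 0.003 -0.001 -1.   ] F [ 0.5 -0.6 -0.8] open 0.234
shift cm [ 0.36 -0.1   2.93]
t 3.85 tcp gate [-115.3  -47.2] tip z above floor 32.5 yaw err(world z) -0.16 tilt [ 0.002 -0.001 -1.   ] F [-0.1 -0.1  0.5] open 0.234
shift cm [ 0.33 -0.03  2.85]
```

```bash

python3 -m crank '[[0.53,0.2,0,1,0,0,0],[0.53,0,0,1,0,0,0],[0.53,0,0,0.5,0,0,0],[0.53,0,0,0,0,0,0],[0.53,0,0,0,0,0,0]]'>/dev/null
python3 go.py -112 -47 4;python3 find.py 3 scene; python3 -c "
import cv2
b=cv2.imread('pics/scene3.png')[180:280,250:380]
cv2.imwrite('pics/c3s.png',cv2.resize(b,None,fx=6,fy=6,interpolation=2))"
```

```text
t 4.35 tcp gate [-113.2  -46.3] tip z above floor 5.8 yaw err(world z) -0.16 tilt [-0.001  0.    -1.   ] F [ 0.4 -0.7  0.5] open 0.237
shift cm [0.12 0.07 0.18]
scene [(-150.1, 28.5, 'A108', 'r12.2')]
```

View pics/c3s.png

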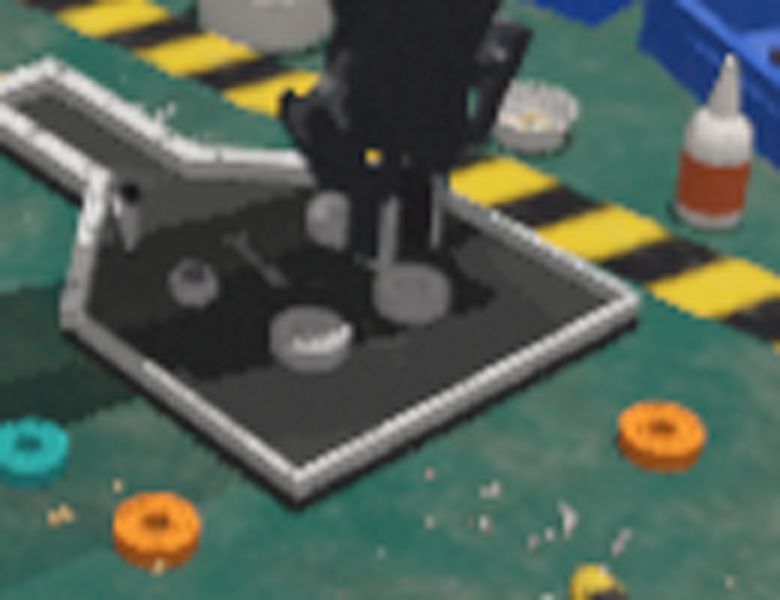

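```bash

python3 -m crank '[[0.53,0.5,0,0.2,0,0,0],[0.53,0.5,0,0,0,0,0],[0.53,0.6,-0.3,0,0,0,0],[0.53,0.7,-0.43,0,0,0,0],[0.53,0.7,-0.43,0,0,0,0]]'
python3 -m crank '[[0.53,0.7,-0.43,0,0,0,0],[0.53,0.7,-0.43,0,0,0,0],[0.53,0.7,-0.43,0,0,0,0],[0.53,0,0,0,0,0,0]]'
python3 go.py -60 -20 4;python3 find.py 4; python3 -c "
import cv2
b=cv2.imread('pics/scene4.png')[180:280,250:380]
cv2.imwrite('pics/c4s.png',cv2.resize(b,None,fx=6,fy=6,interpolation=2))"
```

```text
time: 4.9
eef_pos: [0.5777, -0.0663, 0.0294]
tcp_rot: [0.75, 0.661, 0.0, 0.0]
contact_force: [0.2, -0.2, 0.0]
opening: 0.238
time: 5.3
eef_pos: [0.5671, -0.0435, 0.0291]
tcp_rot: [0.75, 0.661, -0.0, -0.0]
contact_force: [0.1, -1.0, -0.7]
opening: 0.233
t 5.3 tcp gate [-61.1 -21.3] tip z above floor 4.1 yaw err(world z) -0.1 tilt [-0.001  0.    -1.   ] F [ 0.1 -1.  -0.7] open 0.233
shift cm [ 0.11 -0.13  0.01]
top []
scene [(-140.4, 28.1, 'A420', 'r15.7'), (-144.4, -27.7, 'A356', 'r15.3')]
```

View pics/c4s.png

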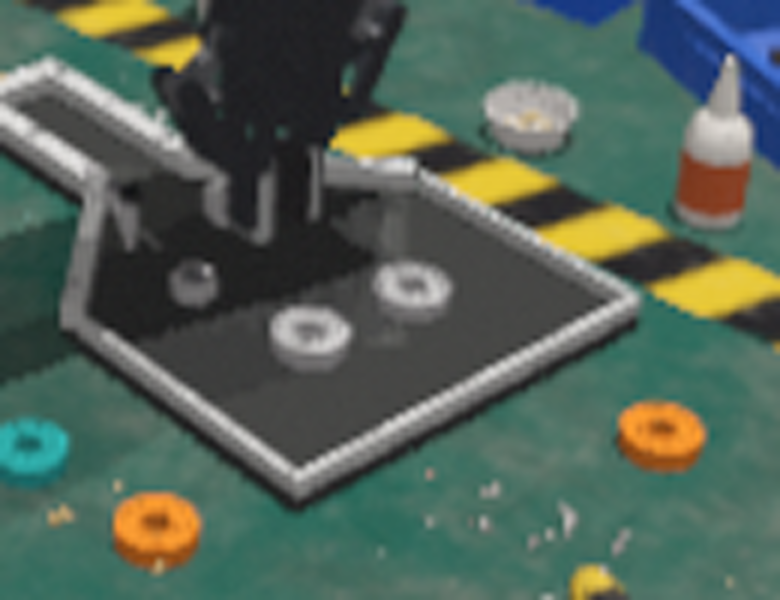

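```bash

python3 -m crank '[[0.53,0.6,-0.4,0,0,0,0],[0.53,0.6,-0.4,0,0,0,0],[0.53,0.6,-0.4,0,0,0,0],[0.53,0.6,-0.4,0,0,0,0],[0.53,0.3,-0.2,0,0,0,0]]'
python3 -m crank '[[0.53,0,0,0,0,0,0]]'
python3 go.py -60 -20 4;python3 find.py 5; python3 -c "
import cv2
b=cv2.imread('pics/scene5.png')[180:280,230:360]
b2=cv2.imread('pics/top5.png')[130:240,215:355]
cv2.imwrite('pics/c5s.png',cv2.resize(b,None,fx=6,fy=6,interpolation=2))
cv2.imwrite('pics/c5t.png',cv2.resize(b2,None,fx=5,fy=5,interpolation=2))"
```

```text
time: 5.9
eef_pos: [0.5529, -0.0148, 0.0293]
tcp_rot: [0.75, 0.661, -0.0, -0.0]
contact_force: [1.1, 0.3, 0.3]
opening: 0.235
time: 6.0
eef_pos: [0.553, -0.0149, 0.0292]
tcp_rot: [0.75, 0.661, -0.0, -0.0]
contact_force: [0.8, -0.0, 1.3]
opening: 0.234
t 6.0 tcp gate [-34.5  -3.8] tip z above floor 4.2 yaw err(world z) -0.12 tilt [-0.001  0.    -1.   ] F [ 0.8 -0.   1.3] open 0.234
shift cm [-2.55  1.63  0.02]
top [(-137.9, 28.4, 'A761', 'r17.1'), (-140.5, -29.3, 'A781', 'r16.7')]
scene [(-139.7, 28.7, 'A721', 'r16.2'), (-142.5, -28.6, 'A668', 'r16.1')]
```

View pics/c5s.png

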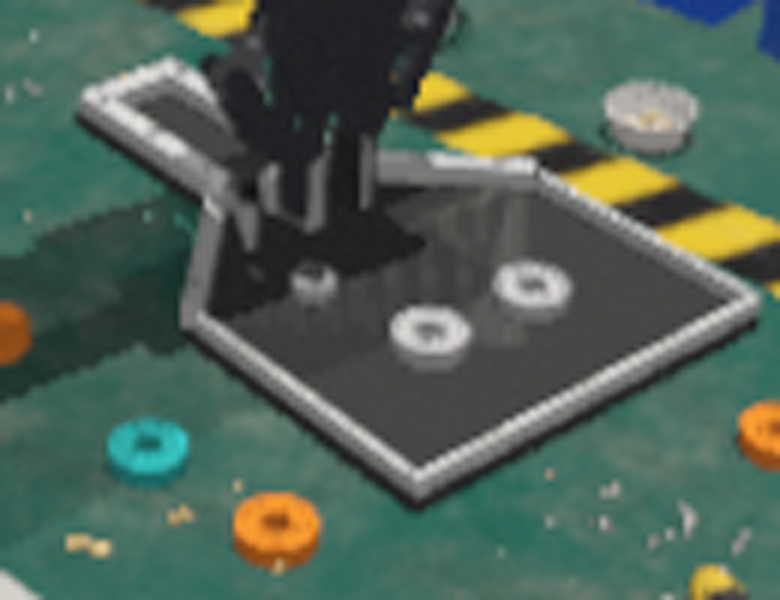

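View pics/c5t.png

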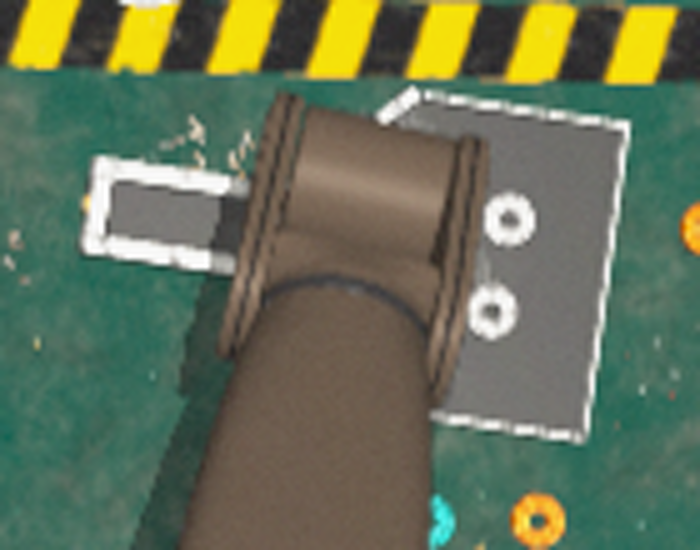

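```bash

python3 -m crank '[[0.53,0.5,-0.2,0,0,0,0],[0.53,0.3,-0.1,0,0,0,0],[0.53,-0.5,0,0,0,0,0],[1,-0.7,0,0,0,0,0],[1,0,0,0,0,0,0]]'
python3 -m crank '[[1,0,0,0,0,0,0]]'
python3 go.py -28 0 4;python3 find.py 6 scene; python3 -c "
import cv2
b=cv2.imread('pics/scene6.png')[180:280,230:360]
cv2.imwrite('pics/c6s.png',cv2.resize(b,None,fx=6,fy=6,interpolation=2))"
```

```text
time: 6.6
eef_pos: [0.55, -0.0201, 0.0293]
tcp_rot: [0.751, 0.661, -0.0, 0.0]
contact_force: [-0.0, 0.1, 0.3]
opening: -0.005
time: 6.7
eef_pos: [0.55, -0.0197, 0.0294]
tcp_rot: [0.751, 0.661, 0.0, 0.0]
contact_force: [0.0, -0.6, 0.1]
opening: -0.002
t 6.7 tcp gate [-39.6  -1.4] tip z above floor 4.4 yaw err(world z) -0.22 tilt [ 0.  0. -1.] F [ 0.  -0.6  0.1] open -0.002
shift cm [ 1.16 -0.14  0.04]
scene [(-140.0, 28.6, 'A707', 'r15.9'), (-142.5, -28.6, 'A667', 'r16.1')]
```

View pics/c6s.png

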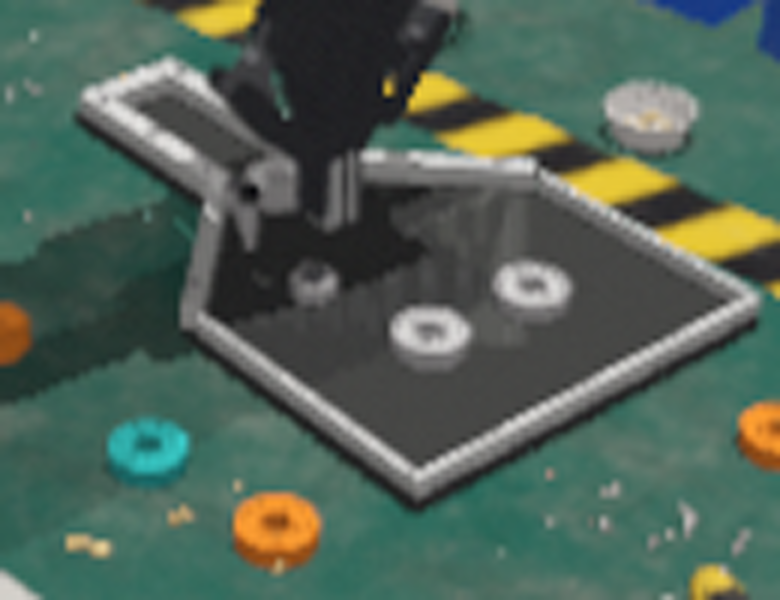

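```bash

python3 -m crank '[[1,0.6,-0.1,0,0,0,0],[1,0.6,0,0,0,0,0],[1,0.6,0,0,0,0,0],[1,0.6,0,0,0,0,0],[1,0.6,0,0,0,0,0]]'
python3 -m crank '[[1,0.6,0,0,0,0,0],[1,0.1,0,0,0,0,0],[1,0,0,0,0,0,0],[1,-1,0,0,0,0,0],[1,-2,0,0,0,0,0]]'
python3 go.py -180 -30 25;python3 find.py 7 ; python3 -c "
import cv2
b=cv2.imread('pics/scene7.png')[180:280,230:360]
cv2.imwrite('pics/c7s.png',cv2.resize(b,None,fx=6,fy=6,interpolation=2))"
```

```text
time: 7.25
eef_pos: [0.5528, 0.0115, 0.0293]
tcp_rot: [0.75, 0.661, -0.0, -0.0]
contact_force: [-0.1, -0.5, -0.2]
opening: 0.0
time: 7.75
eef_pos: [0.5498, -0.0122, 0.0293]
tcp_rot: [0.75, 0.662, 0.0, 0.0]
contact_force: [-0.7, -0.1, -0.0]
opening: -0.002
t 7.75 tcp gate [-32.2  -0.2] tip z above floor 4.3 yaw err(world z) -0.07 tilt [ 0.  0. -1.] F [-0.7 -0.1 -0. ] open -0.002
shift cm [-14.77   3.    -2.07]
top [(-137.5, 28.4, 'A784', 'r17.1'), (-140.3, -29.3, 'A786', 'r16.8')]
scene [(-139.7, 28.7, 'A723', 'r16.2'), (-142.5, -28.6, 'A667', 'r16.1')]
```

View pics/c7s.png

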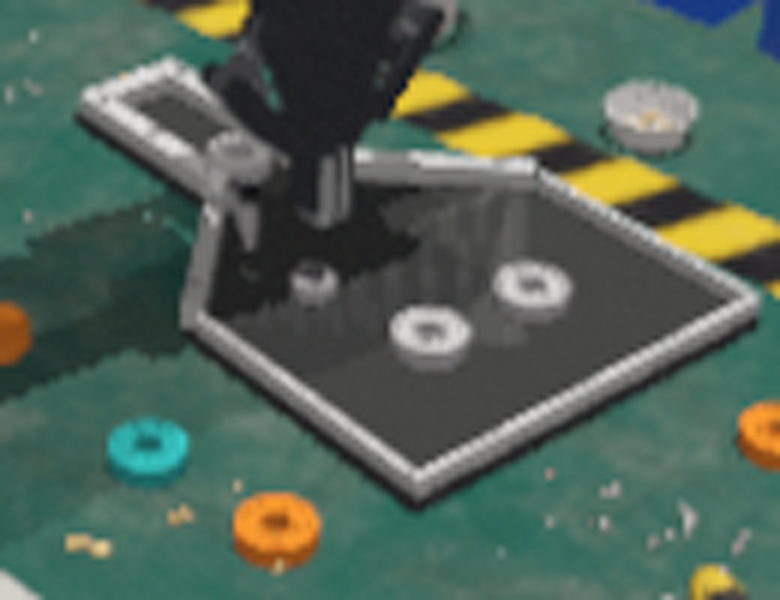

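```bash

python3 -m crank '[[1,-0.5,0,-2,0,0,0],[0.53,-3,0.5,-1.5,0,0,0],[0.53,-4,1,0,0,0,0],[0.53,-4,1,0,0,0,0],[0.53,-2.7,0.4,0,0,0,0]]'
python3 -m crank '[[0.53,0,0,0,0,0,0],[0.53,0,0,0,0,0,0]]'
python3 go.py -176 -29 4
```

```text
time: 8.35
eef_pos: [0.5613, -0.1594, 0.065]
tcp_rot: [0.751, 0.66, 0.0, 0.001]
contact_force: [0.4, 0.7, 0.9]
opening: 0.239
time: 8.55
eef_pos: [0.5604, -0.157, 0.0642]
tcp_rot: [0.751, 0.66, 0.0, -0.0]
contact_force: [-0.2, 0.5, 0.5]
opening: 0.235
t 8.55 tcp gate [-174.6  -28.6] tip z above floor 39.2 yaw err(world z) -0.28 tilt [-0.     0.001 -1.   ] F [-0.2  0.5  0.5] open 0.235
shift cm [-0.14  0.04  3.52]
```

```bash

python3 -m crank '[[0.53,-0.1,0,1.5,0,0,0],[0.53,0,0,1.5,0,0,0],[0.53,0,0,0.5,0,0,0],[0.53,0,0,0,0,0,0],[0.53,0.5,0,0,0,0,0]]'
python3 go.py -48 -2 4
python3 -m crank '[[0.53,0.6,0,0,0,0,0],[0.53,0.8,-0.2,0,0,0,0],[0.53,0.8,-0.2,0,0,0,0],[0.53,0.8,-0.2,0,0,0,0],[0.53,0.8,-0.2,0,0,0,0]]'
python3 -m crank '[[0.53,0.8,-0.2,0,0,0,0],[0.53,0.8,-0.2,0,0,0,0],[0.53,0.8,-0.2,0,0,0,0],[0.53,0.8,-0.2,0,0,0,0],[0.53,0.5,-0.2,0,0,0,0]]'
python3 go.py -48 -2 4;python3 find.py 8 ; python3 -c "
import cv2
b=cv2.imread('pics/scene8.png')[180:280,230:360]
cv2.imwrite('pics/c8s.png',cv2.resize(b,None,fx=6,fy=6,interpolation=2))"
```

```text
time: 9.05
eef_pos: [0.5612, -0.1524, 0.0289]
tcp_rot: [0.75, 0.661, -0.0, -0.0]
contact_force: [1.1, -0.2, -0.4]
opening: 0.234
t 9.05 tcp gate [-169.9  -28.8] tip z above floor 3.9 yaw err(world z) -0.17 tilt [-0.001  0.    -1.   ] F [ 1.1 -0.2 -0.4] open 0.234
shift cm [12.19 -2.72 -0.  ]
time: 9.55
eef_pos: [0.5581, -0.1132, 0.0296]
tcp_rot: [0.75, 0.661, 0.0, 0.0]
contact_force: [-0.2, -0.2, 0.6]
opening: 0.236
time: 10.05
eef_pos: [0.5527, -0.0752, 0.0293]
tcp_rot: [0.75, 0.661, 0.0, -0.0]
contact_force: [-0.4, -0.1, -0.0]
opening: 0.236
t 10.05 tcp gate [-94.4 -10.9] tip z above floor 4.3 yaw err(world z) -0.14 tilt [-0.  0. -1.] F [-0.4 -0.1 -0. ] open 0.236
shift cm [ 4.63 -0.9   0.03]
top [(25.3, -0.4, 'A807', 'r19.0')]
scene [(-148.4, 25.4, 'A164', 'r12.5'), (22.6, 1.9, 'A539', 'r17.2')]
```

View pics/c8s.png

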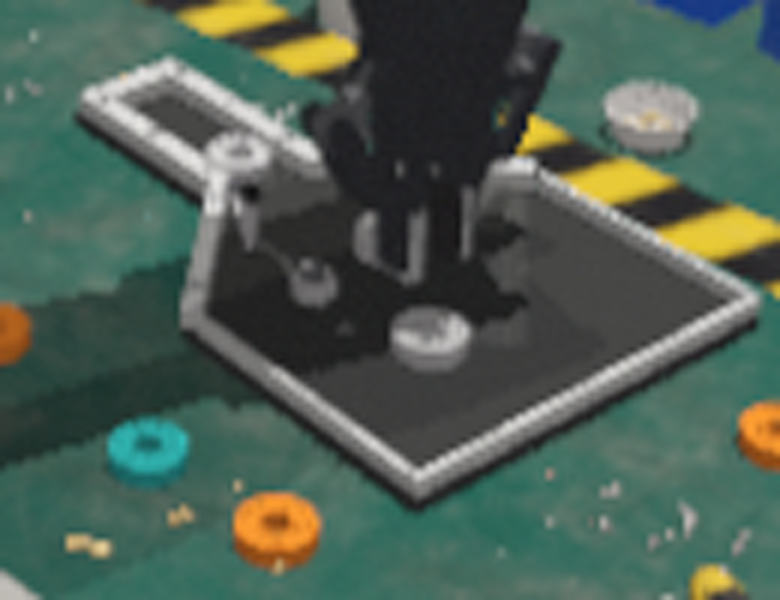

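```bash

python3 -m crank '[[0.53,0.7,-0.2,0,0,0,0],[0.53,0.7,-0.2,0,0,0,0],[0.53,0.7,-0.2,0,0,0,0],[0.53,0.7,-0.2,0,0,0,0],[0.53,0.7,-0.2,0,0,0,0]]'
python3 -m crank '[[0.53,0.7,0,0,0,0,0],[0.53,0.7,0,0,0,0,0],[0.53,0.7,0,0,0,0,0],[0.53,0.7,0,0,0,0,0],[0.53,0.2,0,0,0,0,0]]'
python3 go.py -27 -1 4
python3 -m crank '[[0.53,-0.5,0,0,0,0,0],[1,-0.7,0,0,0,0,0],[1,0,0,0,0,0,0],[1,0,0,0,0,0,0]]'
python3 go.py -27 0 4;python3 find.py 9 ; python3 -c "
import cv2
b=cv2.imread('pics/scene9.png')[180:280,230:360]
cv2.imwrite('pics/c9s.png',cv2.resize(b,None,fx=6,fy=6,interpolation=2))"
```

```text
time: 10.65
eef_pos: [0.5471, -0.0393, 0.0293]
tcp_rot: [0.75, 0.661, -0.0, -0.0]
contact_force: [-0.9, 0.2, 1.0]
opening: 0.239
time: 11.15
eef_pos: [0.5512, -0.0095, 0.0293]
tcp_rot: [0.75, 0.661, 0.0, -0.0]
contact_force: [-0.8, 0.2, -0.6]
opening: 0.235
t 11.15 tcp gate [-29.3  -1.3] tip z above floor 4.3 yaw err(world z) -0.12 tilt [ 0.  0. -1.] F [-0.8  0.2 -0.6] open 0.235
shift cm [ 0.23 -0.03  0.03]
time: 11.55
eef_pos: [0.5496, -0.0228, 0.0294]
tcp_rot: [0.751, 0.661, 0.0, 0.0]
contact_force: [0.0, 0.3, 0.9]
opening: -0.0
t 11.55 tcp gate [-42.7  -1.3] tip z above floor 4.4 yaw err(world z) -0.24 tilt [ 0.  0. -1.] F [0.  0.3 0.9] open -0.0
shift cm [ 1.57 -0.14  0.04]
top [(-143.0, 28.7, 'A417', 'r17.1'), (34.6, -0.3, 'A279', 'r15.5')]
scene [(-140.2, 28.6, 'A694', 'r15.9'), (32.3, -0.3, 'A159', 'r12.6')]
```

View pics/c9s.png

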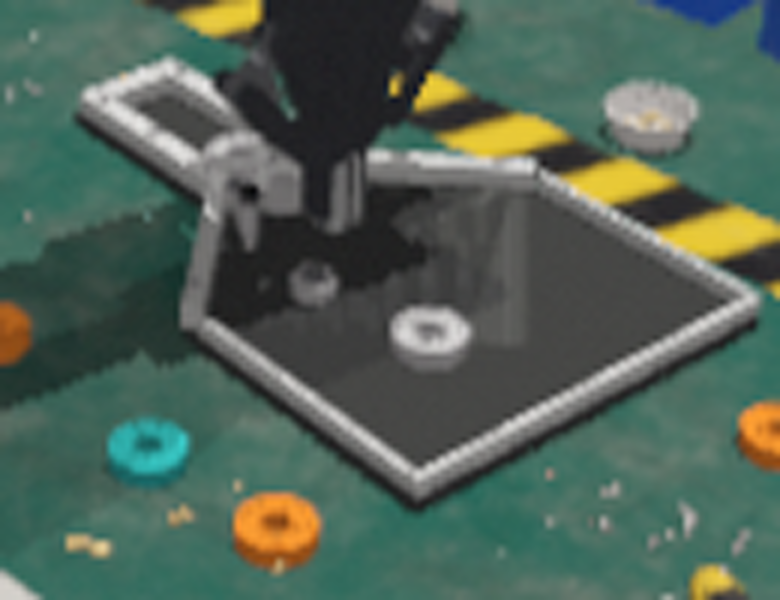

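Second bearing stands in the mouth at crop (270,185), behind the first at (225,155). Push it in: fingers from −42.7 to about −3.

```bash

python3 -m crank '[[1,0.6,-0.1,0,0,0,0],[1,0.6,0,0,0,0,0],[1,0.6,0,0,0,0,0],[1,0.6,0,0,0,0,0],[1,0.6,0,0,0,0,0]]'
python3 -m crank '[[1,0.6,0,0,0,0,0],[1,0.4,0,0,0,0,0],[1,0,0,0,0,0,0],[1,-1,0,0,0,0,0],[1,-2,0,0,0,0,0]]'
python3 -m crank '[[1,-0.5,0,-2,0,0,0],[0.53,-3,-1,-1.5,0,0,0],[0.53,-4,-1,0,0,0,0],[0.53,-4,-1,0,0,0,0],[0.53,-2.7,0,0,0,0,0]]'
python3 -m crank '[[0.53,0,0,0,0,0,0],[0.53,0,0,0,0,0,0]]'
python3 go.py -173 28.5 4; python3 find.py 10 ; python3 -c "
import cv2
b=cv2.imread('pics/scene10.png')[180:280,230:360]
cv2.imwrite('pics/c10s.png',cv2.resize(b,None,fx=6,fy=6,interpolation=2))"
```

```text
time: 12.15
eef_pos: [0.5524, 0.0085, 0.0293]
tcp_rot: [0.75, 0.661, -0.0, 0.0]
contact_force: [-0.5, -0.5, 0.2]
opening: 0.001
time: 12.65
eef_pos: [0.5498, -0.0121, 0.0293]
tcp_rot: [0.75, 0.662, 0.0, -0.0]
contact_force: [-0.3, 0.4, 0.1]
opening: -0.001
time: 13.15
eef_pos: [0.5005, -0.1516, 0.0645]
tcp_rot: [0.751, 0.66, -0.0, -0.0]
contact_force: [-0.0, -0.6, -0.7]
opening: 0.235
time: 13.35
eef_pos: [0.5018, -0.1501, 0.0644]
tcp_rot: [0.751, 0.66, 0.0, -0.0]
contact_force: [-0.6, -0.0, -0.1]
opening: 0.234
t 13.35 tcp gate [-175.    30.3] tip z above floor 39.4 yaw err(world z) -0.3 tilt [ 0.  0. -1.] F [-0.6 -0.  -0.1] open 0.234
shift cm [0.2  0.18 3.54]
top [(-77.2, 40.0, 'A290', 'r11.6'), (-16.7, 31.4, 'A68', 'r9.5'), (41.6, -0.3, 'A1628', 'r33.4')]
scene [(39.7, 0.7, 'A1482', 'r32.1')]
```

View pics/c10s.png

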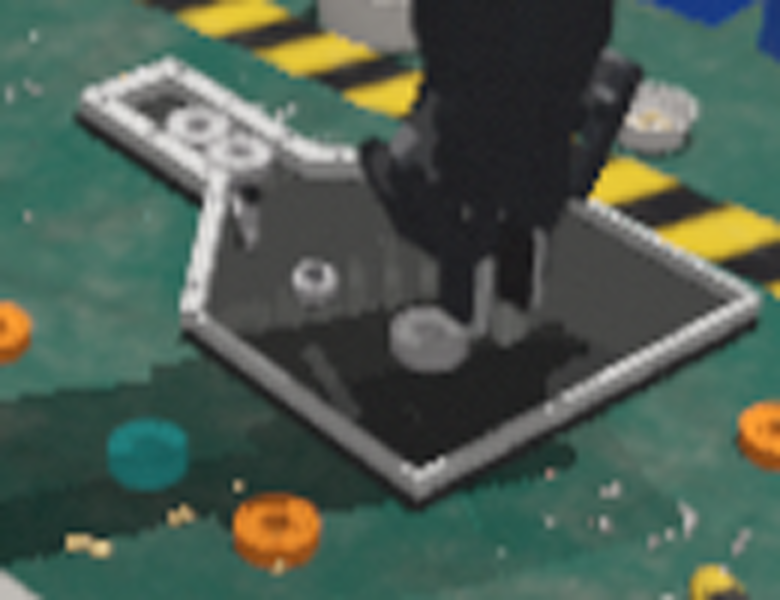

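```bash

python3 -m crank '[[0.53,0.1,0.1,1.5,0,0,0],[0.53,0,0,1.5,0,0,0],[0.53,0,0,0.5,0,0,0],[0.53,0,0,0,0,0,0],[0.53,0.5,0,0,0,0,0]]'
python3 go.py -108 -2 4
python3 -m crank '[[0.53,0.6,0,0,0,0,0],[0.53,0.7,0.4,0,0,0,0],[0.53,0.7,0.4,0,0,0,0],[0.53,0.7,0.4,0,0,0,0],[0.53,0.7,0.4,0,0,0,0]]'
python3 -m crank '[[0.53,0.7,0.4,0,0,0,0],[0.53,0.7,0.4,0,0,0,0],[0.53,0.7,0.4,0,0,0,0],[0.53,0.5,0.3,0,0,0,0],[0.53,0,0,0,0,0,0]]'
python3 go.py -108 -2 4;python3 find.py 11 ; python3 -c "
import cv2
b=cv2.imread('pics/scene11.png')[180:280,230:360]
cv2.imwrite('pics/c11s.png',cv2.resize(b,None,fx=6,fy=6,interpolation=2))"
```

```text
time: 13.95
eef_pos: [0.5039, -0.1433, 0.0289]
tcp_rot: [0.751, 0.661, -0.0, -0.0]
contact_force: [0.1, -0.5, -0.1]
opening: 0.239
t 13.95 tcp gate [-168.    29.1] tip z above floor 3.9 yaw err(world z) -0.19 tilt [-0.001  0.    -1.   ] F [ 0.1 -0.5 -0.1] open 0.239
shift cm [ 6.01  3.09 -0.01]
time: 14.45
eef_pos: [0.5247, -0.111, 0.0296]
tcp_rot: [0.75, 0.661, 0.0, 0.0]
contact_force: [-1.3, -0.1, -0.9]
opening: 0.235
time: 14.95
eef_pos: [0.5427, -0.0871, 0.0293]
tcp_rot: [0.75, 0.661, 0.0, 0.0]
contact_force: [-0.0, -0.6, -0.6]
opening: 0.234
t 14.95 tcp gate [-107.4   -2.5] tip z above floor 4.3 yaw err(world z) -0.12 tilt [ 0.  0. -1.] F [-0.  -0.6 -0.6] open 0.234
shift cm [-0.06 -0.05  0.03]
top [(-16.7, 31.4, 'A70', 'r10.1'), (41.5, -0.3, 'A1625', 'r33.5')]
scene [(39.7, 0.7, 'A1478', 'r32.1')]
```

View pics/c11s.png

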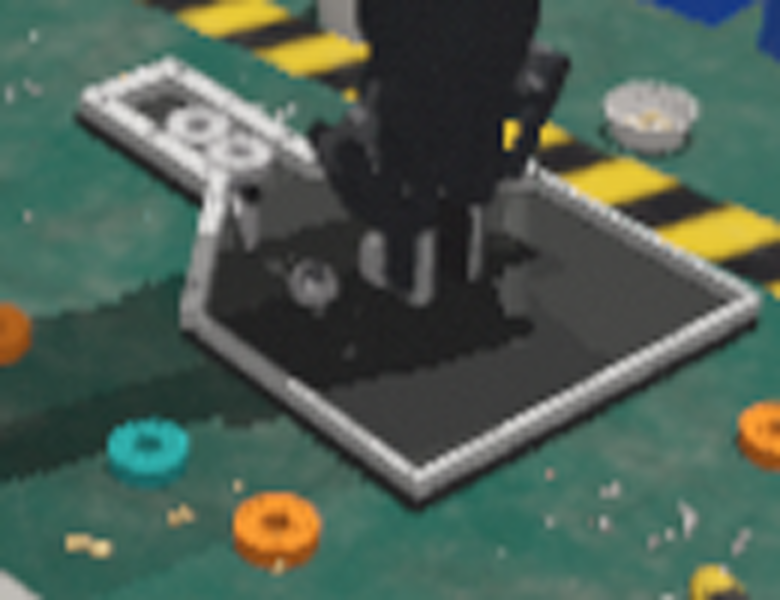

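```bash

python3 -m crank '[[0.53,0.6,0,0,0,0,0],[0.53,0.8,0,0,0,0,0],[0.53,0.8,0,0,0,0,0],[0.53,0.8,0,0,0,0,0],[0.53,0.8,0,0,0,0,0]]'
python3 -m crank '[[0.53,0.8,-0.1,0,0,0,0],[0.53,0.8,0,0,0,0,0],[0.53,0.8,0,0,0,0,0],[0.53,0.8,0,0,0,0,0],[0.53,0.6,0,0,0,0,0]]'
python3 go.py -27 -1 4
python3 -m crank '[[0.53,0.2,0,0,0,0,0],[0.53,-0.5,0,0,0,0,0],[1,-0.7,0,0,0,0,0],[1,0,0,0,0,0,0],[1,0,0,0,0,0,0]]'
python3 go.py -27 0 4;python3 find.py 12 ; python3 -c "
import cv2
b=cv2.imread('pics/scene12.png')[180:280,230:360]
cv2.imwrite('pics/c12s.png',cv2.resize(b,None,fx=6,fy=6,interpolation=2))"
```

```text
time: 15.55
eef_pos: [0.547, -0.0492, 0.0293]
tcp_rot: [0.75, 0.661, 0.0, -0.0]
contact_force: [-0.3, -0.4, -0.6]
opening: 0.236
time: 16.05
eef_pos: [0.5509, -0.0115, 0.0293]
tcp_rot: [0.75, 0.661, 0.0, -0.0]
contact_force: [-0.5, -0.2, -0.2]
opening: 0.234
t 16.05 tcp gate [-31.3  -1.3] tip z above floor 4.3 yaw err(world z) -0.15 tilt [ 0.  0. -1.] F [-0.5 -0.2 -0.2] open 0.234
shift cm [ 0.43 -0.03  0.03]
time: 16.55
eef_pos: [0.5496, -0.0228, 0.0294]
tcp_rot: [0.751, 0.66, 0.0, -0.0]
contact_force: [0.4, 0.6, -0.3]
opening: 0.001
t 16.55 tcp gate [-42.8  -1.3] tip z above floor 4.4 yaw err(world z) -0.24 tilt [ 0.  0. -1.] F [ 0.4  0.6 -0.3] open 0.001
shift cm [ 1.58 -0.14  0.04]
top [(51.9, -0.4, 'A1081', 'r24.5')]
scene [(50.6, 0.7, 'A943', 'r23.4')]
```

View pics/c12s.png

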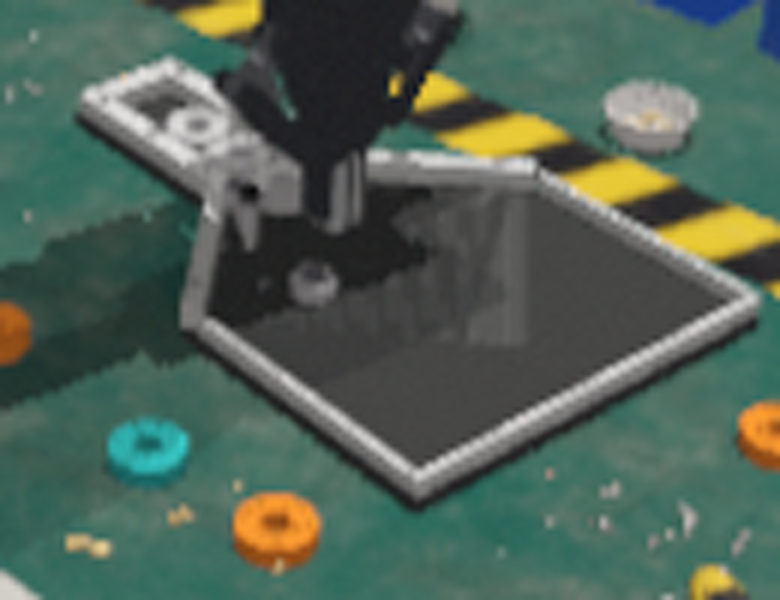

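```bash

python3 -m crank '[[1,0.6,-0.1,0,0,0,0],[1,0.6,0,0,0,0,0],[1,0.6,0,0,0,0,0],[1,0.6,0,0,0,0,0],[1,0.6,0,0,0,0,0]]'
python3 -m crank '[[1,0.5,0,0,0,0,0],[1,0.2,0,0,0,0,0],[1,0,0,0,0,0,0]]'
python3 go.py -5.5 0 4
python3 -m crank '[[1,-1,0,0,0,0,0],[1,-1.5,0,0,0,0,0],[1,-0.5,0,-2,0,0,0],[1,-3,0,-2,0,0,0],[1,-4,-0,-1,0,0,0]]'
python3 -m crank '[[1,-1,0,0,0,0,0],[1,0,0,0,0,0,0],[1,0,0,0,0,0,0]]'
python3 find.py 13 ;python3 go.py -40 56 20; python3 -c "
import cv2
b=cv2.imread('pics/scene13.png')[180:280,230:360]
cv2.imwrite('pics/c13s.png',cv2.resize(b,None,fx=6,fy=6,interpolation=2))
b=cv2.imread('pics/top13.png')[155:205,225:310]
cv2.imwrite('pics/c13t.png',cv2.resize(b,None,fx=9,fy=9,interpolation=2))"
```

```text
time: 17.15
eef_pos: [0.5524, 0.0084, 0.0293]
tcp_rot: [0.75, 0.661, -0.0, 0.0]
contact_force: [-0.3, -0.3, -0.0]
opening: -0.002
time: 17.45
eef_pos: [0.5533, 0.0151, 0.0293]
tcp_rot: [0.75, 0.661, 0.0, -0.0]
contact_force: [-0.3, -0.4, -0.2]
opening: 0.0
t 17.45 tcp gate [-4.7 -0.3] tip z above floor 4.3 yaw err(world z) -0.14 tilt [ 0.  0. -1.] F [-0.3 -0.4 -0.2] open 0.0
shift cm [-0.09 -0.03  0.03]
time: 17.95
eef_pos: [0.5412, -0.086, 0.0811]
tcp_rot: [0.75, 0.662, 0.001, 0.001]
contact_force: [0.2, -1.3, -0.3]
opening: 0.001
time: 18.25
eef_pos: [0.5386, -0.0944, 0.0785]
tcp_rot: [0.751, 0.66, -0.0, -0.001]
contact_force: [-0.8, 0.4, 0.8]
opening: 0.003
top [(-16.7, 31.3, 'A70', 'r9.5'), (53.7, -0.5, 'A2406', 'r47.4')]
scene [(52.1, 0.5, 'A2238', 'r47.9')]
t 18.35 tcp gate [-114.2    0.8] tip z above floor 53.3 yaw err(world z) -0.13 tilt [-0.002  0.001 -1.   ] F [ 0.  -0.1 -0.3] open -0.001
shift cm [ 7.41 -5.54  3.35]
```

View pics/c13s.png

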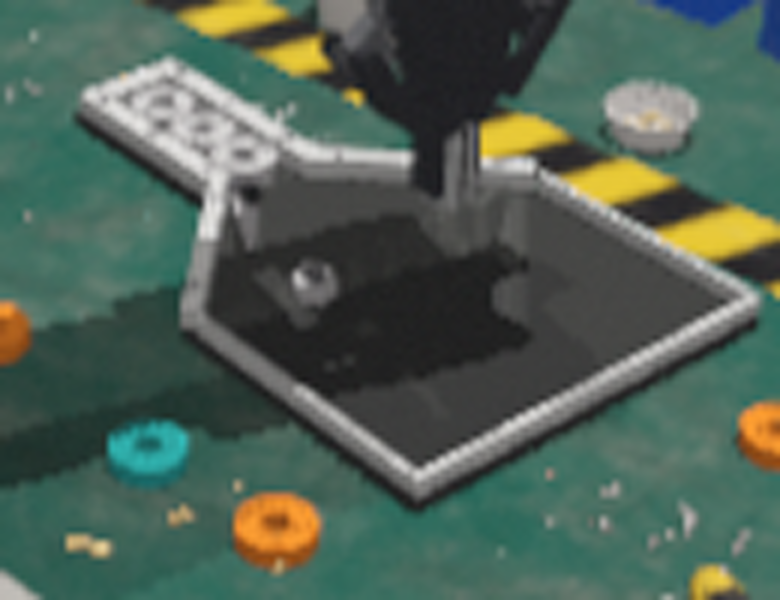

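View pics/c13t.png

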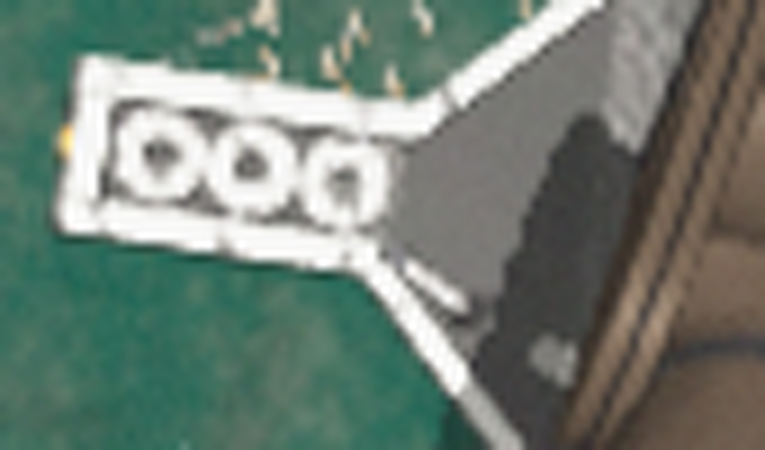

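```bash

python3 -m crank '[[1,3,-2.2,0,0,0,0],[1,3,-2.2,0,0,0,0],[1,2.6,-1.9,0,0,0,0],[1,0,0,0,0,0,0],[1,0,0,0,0,0,0]]'
python3 go.py -28 64 18; python3 find.py 14 ; python3 -c "
import cv2
b=cv2.imread('pics/scene14.png')[180:280,230:360]
cv2.imwrite('pics/c14s.png',cv2.resize(b,None,fx=6,fy=6,interpolation=2))"
```

```text
time: 18.85
eef_pos: [0.4874, 0.0001, 0.079]
tcp_rot: [0.749, 0.662, -0.0, -0.0]
contact_force: [1.1, -0.2, 0.3]
opening: -0.007
t 18.85 tcp gate [-27.7  63.2] tip z above floor 54.0 yaw err(world z) 0.0 tilt [-0. -0. -1.] F [ 1.1 -0.2  0.3] open -0.007
shift cm [-0.03 -0.08  3.6 ]
top [(62.8, -0.9, 'A1910', 'r43.8')]
scene [(15.9, -2.8, 'A354', 'r17.5'), (85.3, 8.3, 'A289', 'r15.3')]
```

View pics/c14s.png

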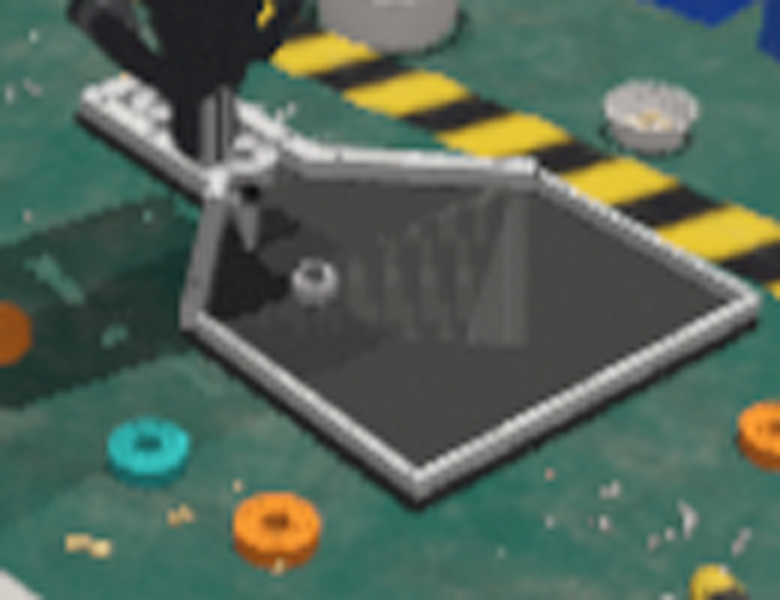

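```bash
python3 -c "
from find import *
print(w2g(unproj((270.9,211.3),.039,C['scene']),T))"
python3 -m crank '[[1,0,-0.2,1.5,0,0,0],[1,0,0,1.5,0,0,0],[1,0,0,0.5,0,0,0],[1,0,0,0,0,0,0]]'
python3 go.py -28 50 18; python3 find.py 15 scene; python3 -c "
import cv2
b=cv2.imread('pics/scene15.png')[180:280,230:360]
cv2.imwrite('pics/c15s.png',cv2.resize(b,None,fx=6,fy=6,interpolation=2))"
```

```text
[-32.29907093  39.83986342]
time: 19.35
eef_pos: [0.4856, -0.0014, 0.0436]
tcp_rot: [0.751, 0.661, -0.001, -0.001]
contact_force: [0.3, 0.2, 0.1]
opening: 0.0
t 19.35 tcp gate [-29.4  64.8] tip z above floor 18.6 yaw err(world z) -0.22 tilt [-0.002  0.    -1.   ] F [0.3 0.2 0.1] open 0.0
shift cm [0.15 1.48 0.06]
scene [(13.5, -3.8, 'A267', 'r14.9')]
```

View pics/c15s.png

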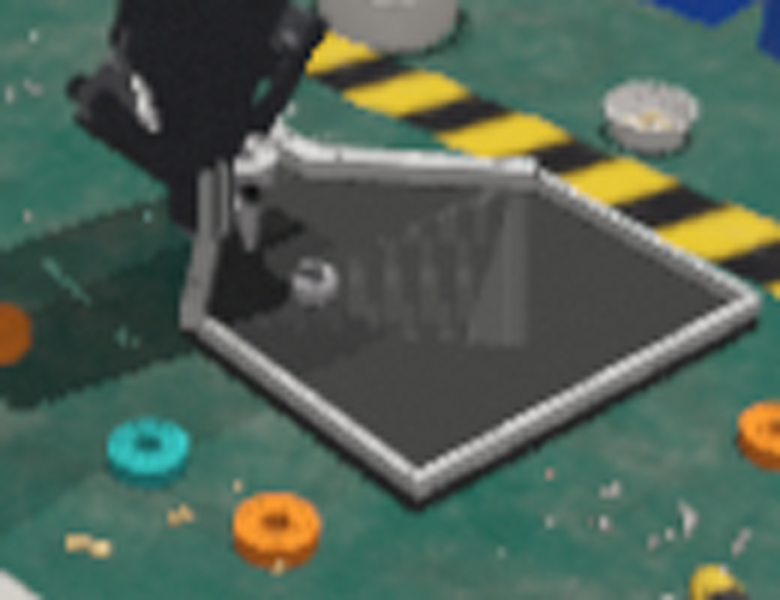

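```bash

python3 -m crank '[[1,0,0.6,0,0,0,0],[1,0,0.6,0,0,0,0],[1,0,0.6,0,0,0,0],[1,0,0.6,0,0,0,0]]'
python3 go.py -28 19 18; python3 find.py 16 scene; python3 -c "
import cv2
b=cv2.imread('pics/scene16.png')[180:280,230:360]
cv2.imwrite('pics/c16s.png',cv2.resize(b,None,fx=6,fy=6,interpolation=2))"
```

```text
time: 19.8
eef_pos: [0.5102, -0.0042, 0.0446]
tcp_rot: [0.75, 0.661, -0.0, 0.0]
contact_force: [-1.3, -0.1, 0.6]
opening: -0.003
t 19.8 tcp gate [-29.2  40. ] tip z above floor 19.6 yaw err(world z) -0.17 tilt [ 0. -0. -1.] F [-1.3 -0.1  0.6] open -0.003
shift cm [0.12 2.1  0.16]
scene [(86.2, 12.7, 'A83', 'r11.9')]
```

View pics/c16s.png

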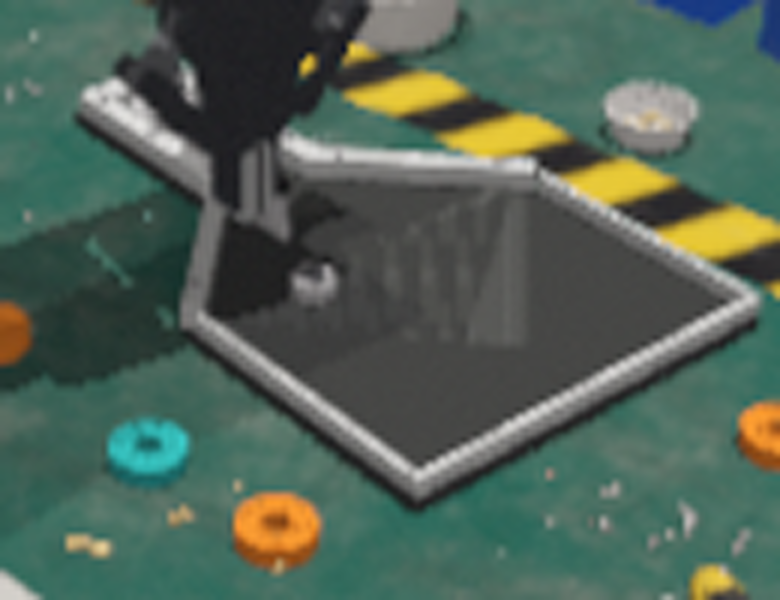

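```bash

python3 -m crank '[[1,0,0.6,0,0,0,0],[1,0,0.6,0,0,0,0],[1,0.2,0.6,0,0,0,0],[1,0.1,0.4,0,0,0,0],[1,0,0,0,0,0,0]]'
python3 go.py -28 19 18
python3 -m crank '[[1,-1,-1,-2,0,0,0],[1,-2.5,0,-2,0,0,0],[1,-3,1,0,0,0,0],[1,0,0,0,0,0,0],[1,0,0,0,0,0,0]]'
python3 go.py -50 -2 18
python3 find.py 17; python3 -c "
import cv2
b=cv2.imread('pics/scene17.png')[180:280,230:360]
cv2.imwrite('pics/c17s.png',cv2.resize(b,None,fx=6,fy=6,interpolation=2))
b=cv2.imread('pics/top17.png')[155:205,225:310]
cv2.imwrite('pics/c17t.png',cv2.resize(b,None,fx=9,fy=9,interpolation=2))"
```

```text
time: 20.35
eef_pos: [0.532, -0.0032, 0.0441]
tcp_rot: [0.75, 0.661, 0.0, -0.0]
contact_force: [-2.1, 1.6, 1.2]
opening: -0.001
t 20.35 tcp gate [-25.5  18.5] tip z above floor 19.1 yaw err(world z) -0.15 tilt [-0.     0.001 -1.   ] F [-2.1  1.6  1.2] open -0.001
shift cm [-0.25 -0.05  0.11]
time: 20.85
eef_pos: [0.524, -0.0689, 0.0846]
tcp_rot: [0.751, 0.66, 0.0, 0.001]
contact_force: [-0.3, 0.5, -0.6]
opening: 0.002
t 20.85 tcp gate [-91.7  18.3] tip z above floor 59.6 yaw err(world z) -0.25 tilt [ 0.002 -0.001 -1.   ] F [-0.3  0.5 -0.6] open 0.002
shift cm [4.18 2.01 4.16]
top [(-13.0, 10.6, 'A100', 'r10.7'), (53.7, -0.4, 'A2402', 'r47.4')]
scene [(52.2, 0.5, 'A2240', 'r48.4')]
```

View pics/c17s.png

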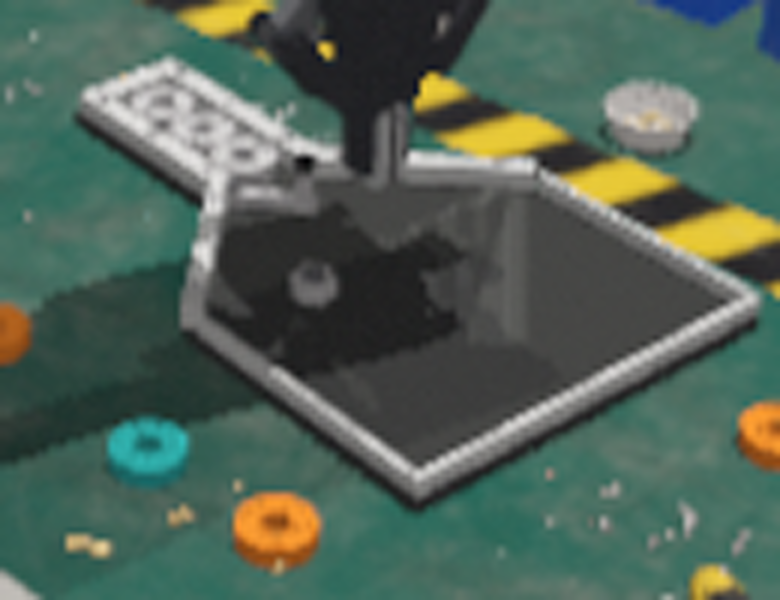

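View pics/c17t.png

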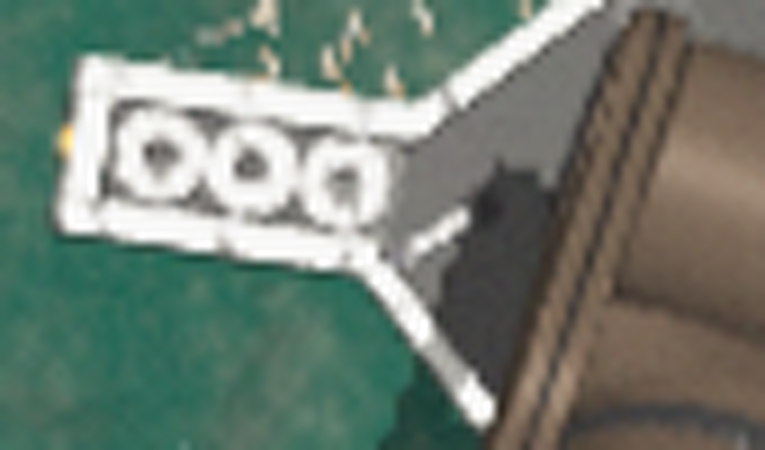

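```bash

python3 -m crank '[[1,2,1,0,0,0,0],[1,2,1.1,1,0,0,0],[1,0,0,1.5,0,0,0],[1,0,0,1.5,0,0,0],[1,0,0,0,0,0,0]]'
python3 -m crank '[[1,0,0,0,0,0,0]]'
python3 go.py -17 -3 18
```

```text
time: 21.45
eef_pos: [0.5464, -0.0305, 0.0407]
tcp_rot: [0.75, 0.661, -0.002, -0.003]
contact_force: [-0.2, 0.6, -0.5]
opening: -0.002
time: 21.55
eef_pos: [0.5483, -0.0313, 0.0432]
tcp_rot: [0.751, 0.661, -0.001, -0.001]
contact_force: [-0.1, 0.7, -0.8]
opening: 0.002
t 21.55 tcp gate [-51.4  -1.2] tip z above floor 18.2 yaw err(world z) -0.19 tilt [-0.002  0.    -1.   ] F [-0.1  0.7 -0.8] open 0.002
shift cm [3.44 0.17 0.02]
```

```bash

python3 -m crank '[[1,0.6,0.2,0,0,0,0],[1,0.6,0,0,0,0,0],[1,0.6,0,0,0,0,0],[1,0.6,0,0,0,0,0],[1,0.5,0,0,0,0,0]]'
python3 -m crank '[[1,0.3,0,0,0,0,0],[1,0,0,0,0,0,0]]'
python3 go.py -15 -3 18
python3 -m crank '[[1,0.2,0,0,0,0,0],[1,0,0,0,0,0,0]]'
python3 go.py -15 -3 18
```

```text
time: 22.05
eef_pos: [0.5572, -0.0034, 0.046]
tcp_rot: [0.75, 0.661, 0.001, 0.002]
contact_force: [0.8, -3.4, 1.0]
opening: 0.001
time: 22.25
eef_pos: [0.5553, 0.001, 0.0445]
tcp_rot: [0.75, 0.661, 0.0, -0.0]
contact_force: [0.2, -1.1, -0.1]
opening: 0.002
t 22.25 tcp gate [-18.5  -4.1] tip z above floor 19.5 yaw err(world z) -0.14 tilt [-0.  0. -1.] F [ 0.2 -1.1 -0.1] open 0.002
shift cm [ 0.35 -0.11  0.15]
time: 22.45
eef_pos: [0.5553, 0.0027, 0.0441]
tcp_rot: [0.75, 0.661, -0.0, -0.0]
contact_force: [0.1, -0.2, -0.0]
opening: -0.004
t 22.45 tcp gate [-16.8  -3.9] tip z above floor 19.1 yaw err(world z) -0.16 tilt [-0.001  0.    -1.   ] F [ 0.1 -0.2 -0. ] open -0.004
shift cm [ 0.18 -0.09  0.11]
```

```bash

python3 -m crank '[[1,0.2,0,0,0,0,0],[1,0,0,0,0,0,0]]'
python3 -m crank '[[1,0.1,0,0,0,0,0],[1,0,0,0,0,0,0]]'
python3 go.py -15 -3 18
```

```text
time: 22.65
eef_pos: [0.5557, 0.0045, 0.0441]
tcp_rot: [0.75, 0.661, -0.0, -0.0]
contact_force: [0.2, 0.6, 0.5]
opening: 0.001
time: 22.85
eef_pos: [0.5558, 0.0048, 0.0441]
tcp_rot: [0.75, 0.661, -0.001, 0.0]
contact_force: [-0.5, -3.2, -1.0]
opening: -0.0
t 22.85 tcp gate [-14.6  -4.2] tip z above floor 19.1 yaw err(world z) -0.15 tilt [-0.001 -0.001 -1.   ] F [-0.5 -3.2 -1. ] open -0.0
shift cm [-0.04 -0.12  0.11]
```

```bash

python3 -m crank '[[1,0.1,0,0,0,0,0],[1,0,0,0,0,0,0]]'
python3 -m crank '[[1,0.1,0,0,0,0,0],[1,0,0,0,0,0,0]]'
python3 go.py -15 -3 18
```

```text
time: 23.05
eef_pos: [0.5559, 0.0052, 0.0442]
tcp_rot: [0.75, 0.661, -0.001, 0.0]
contact_force: [-1.5, -6.3, -0.6]
opening: -0.005
time: 23.25
eef_pos: [0.5559, 0.0055, 0.0442]
tcp_rot: [0.75, 0.661, -0.002, 0.001]
contact_force: [-1.2, -9.5, 0.3]
opening: -0.001
t 23.25 tcp gate [-13.9  -4.2] tip z above floor 19.2 yaw err(world z) -0.1 tilt [-0.001 -0.003 -1.   ] F [-1.2 -9.5  0.3] open -0.001
shift cm [-0.11 -0.12  0.12]
```

Force climbs linearly, so the keeper is at its stop. Draw back and look.

```bash

python3 -m crank '[[1,-0.6,0,0,0,0,0],[1,-2,0,0,0,0,0],[1,-2.5,0,-2,0,0,0],[1,-3.5,0,-3,0,0,0],[1,-3.5,0,-3,0,0,0]]'
python3 -m crank '[[1,-3.5,0,-3,0,0,0],[1,-3.5,0,-3,0,0,0],[1,-3.5,0,-1,0,0,0],[1,0,0,0,0,0,0],[1,0,0,0,0,0,0]]'
python3 go.py
python3 find.py 18; python3 -c "
import cv2
b=cv2.imread('pics/scene18.png')[180:280,230:360]
cv2.imwrite('pics/c18s.png',cv2.resize(b,None,fx=6,fy=6,interpolation=2))
b=cv2.imread('pics/top18.png')[155:205,225:310]
cv2.imwrite('pics/c18t.png',cv2.resize(b,None,fx=9,fy=9,interpolation=2))"
```

```text
time: 23.75
eef_pos: [0.5404, -0.1128, 0.1246]
tcp_rot: [0.75, 0.661, 0.0, -0.001]
contact_force: [0.8, -0.3, 0.7]
opening: 0.001
time: 24.25
eef_pos: [0.5277, -0.217, 0.1943]
tcp_rot: [0.751, 0.66, 0.001, -0.0]
contact_force: [-0.8, 1.3, 1.0]
opening: 0.001
t 24.25 tcp gate [-238.2   -3.6] tip z above floor 169.3 yaw err(world z) -0.27 tilt [ 0.001  0.001 -1.   ] F [-0.8  1.3  1. ] open 0.001
top [(-77.1, 39.9, 'A297', 'r12.0'), (1.3, 6.0, 'A90', 'r10.3'), (53.8, -0.4, 'A2414', 'r47.4')]
scene [(49.6, 0.7, 'A2393', 'r53.9')]
```

View pics/c18s.png

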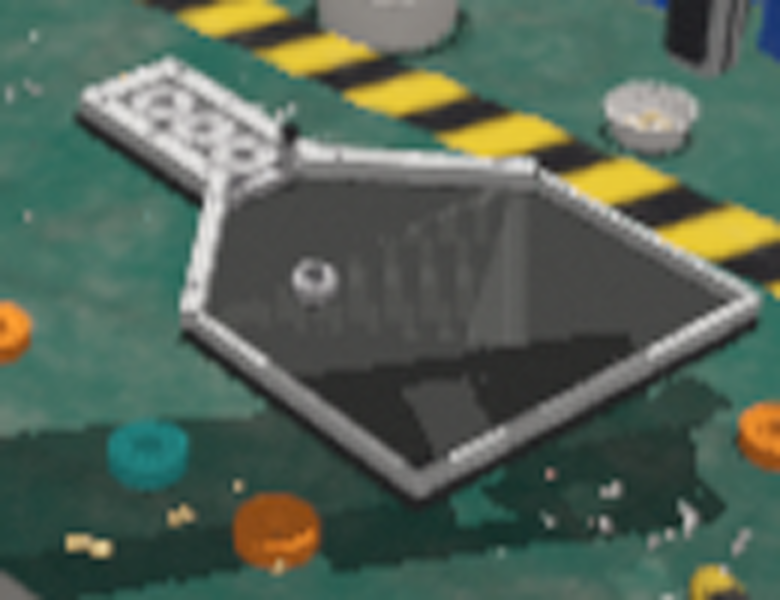

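View pics/c18t.png

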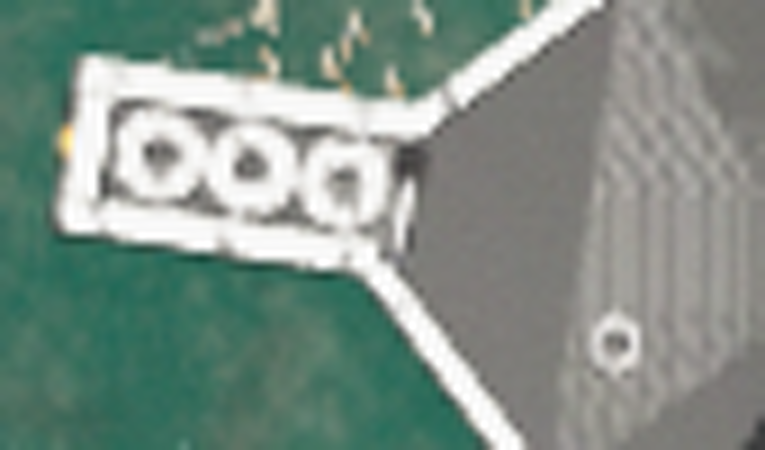

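View pics/top18.png

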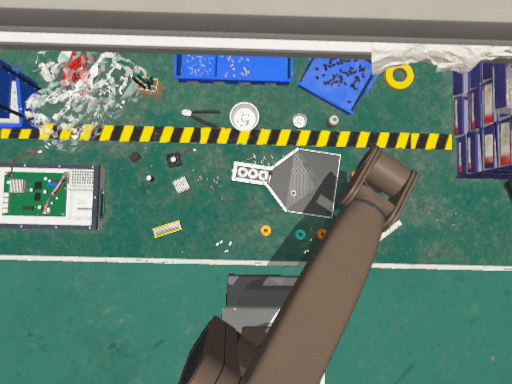

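```bash
python3 -c "
from plant import *
print(sign_off())"
```

```text
the job is handed in; nothing more can be done
None
```

The job is handed in, at about 24.3 s of the 66 s allowed. All three bearings are in single file in the slot, and the keeper is shut behind them. No verdict was reported.

**What I did:** I pushed each bearing to the mouth in the notch between slightly opened fingertips. I then pushed it through the gate with the fingers shut before fetching the next one. I swung the keeper to about 0.8 rad with one push on its thumb pin and shut it with a second push from behind. After that I drew back clear of the tray.

**Last checks:**
- **Bearings:** the row is centred about 53 mm beyond the gate, which puts the three at roughly 21, 53 and 85 mm. They are within about 1 mm of the slot's middle.
- **Keeper:** the camera shows it straight across the gate. The force rose steadily to about 9.5 N over the last millimetre, so it is against its stop. I did not measure the angle to 0.06 rad directly.
- **Hex nut:** at about x = -77, y = 40 mm in the gate frame, not moved.
- **Other things:** the fingers never went near the other loose things on the bench. I judged them only by eye in the last picture, where the arm hid the small screwdriver.
- **Disagreements:** the network's gate point was about 10 mm off my fit of the tray outline. I used the fit, and the bearings ended up where it predicted. The two cameras differ by about 2 mm on the bearing positions. In the last scene view the keeper merged with the row, so I took the row's position from the top camera, which agrees with the earlier views.

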